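# Stir the polishing beads and set the tumbler to half speed

### The arm

A 6-joint arm with a two-finger parallel gripper is mounted at the origin on the work surface. World frame = base frame: x ahead of the robot, y to its left, z up, the work surface at z = 0. Lengths are in m, angles in degrees, forces in N, time in s.
With the tool pointing down it reaches from about 0.35 to 0.875 m from the base axis. Payload 4.2 kg.
Tool frame: the origin (TCP) lies between the finger pads; the fingertips stand 8 mm ahead of it and the grasp point (between the pads) lies 11 mm behind it; x points along the fingers, y is the direction in which the jaws open and shut, and the axes are right-handed (so a half turn about x gives the same grasp; the last joint's range is limited). The gripper opens to 87 mm and grips with 3 to 60 N. Pads are 19 mm wide; open, the fingers measure 117 mm over their backs; the gripper's body (75 mm by 190 mm) begins 51 mm behind the grasp point.
Start: joints at [-58.579, 22.042, 0.453, 0, -68.411, -14.817], TCP at [0.179, -0.599, 0.231] pointing down, gripper open.
Joint ranges: [-179.83, 179.83], [-69.29, 118.12], [-61.27, 80.66], [-181.25, 117.63], [-171.15, -9.14], [-177.46, 177.46]. Speed limits (degrees/s): [159.86, 159.86, 180, 180, 180, 180].

### API

Orientations are given as a 3x3 rotation matrix whose columns are the frame's x, y, z axes.
In Python, from station import r gives the robot as it stands. The module is installed in compiled form; this text tells all that it offers.
- The arm moves only by the tool move_arm, never from a script. Its argument "increments" is one flat list of numbers, 7 for each row, row after row: the turn, a rotation vector about the tool's x, y, z in degrees, then the shift along the tool's x, y, z in m, then the finger opening in m, from 0 to 0.087. A call has 1 to 12 rows; each row is the pose to reach, as a shift and turn from the pose commanded when the call began, along the tool's axes at that moment; what a row does not reach only later rows make up. A row lasts 1/12 s, in which the tool goes at most 41.7 mm and 7.16 degrees, less where a joint would pass 70% of its speed; a pose out of reach is approached as far as the arm can. A call with a gripper value outside its range is refused whole. The fingers move at their own pace and stop on an object; the grip force is fixed at half the most. Time passes only in rows, so rows that repeat a pose let the fingers close. It gives the time, the measured TCP pose, the force and the opening at its end, in the units of the state.
- r.sense(): the state, without advancing time (a new reading comes with each control period).
- r.capture(name): name is "scene" or "side" or "wrist"; returns the picture (400x640x3 uint8, red, green, blue); there is no depth.
- r.calibration(name): a dict with "fx", "fy", "cx", "cy" (pixels), "D" ([k1, k2, p1, p2, k3] as OpenCV has them; the pictures are not rectified), "rvec" (rotation vector, rad) and "tvec" (3), from world to camera coordinates, as OpenCV has them; the wrist camera has in their place "tool_from_camera" (4x4, takes a point from camera to tool coordinates, whose origin is the TCP and whose axes are the tool frame's). Camera axes: x right, y down, z forward; pixel columns grow to the right and rows downward; lengths in m; the calibration is good to about 2 mm. A picture is of the moment at which its call begins: read the wrist's pose just before it. calibration takes no time and is no camera call.
- r.finish_job(): hands the job in, once; it reports no verdict.
The state is a dict: "time_s": time; "joints": joint angles; "joint_velocities": joint speeds; "effort": joint torques, N m; "tcp_pos": TCP position; "ee_rot": TCP orientation; "wrist_force": force on the tool from outside, world axes, zero at the start; "moment": the same for the moment, N m; "gripper_width": opening from 0.0 (shut) to 1.0 (fully open).
Only numpy, scipy, OpenCV 4.12 (cv2) and the standard library are available. Lean on these libraries where they do the work, as an engineer would, in place of code of your own. Each camera call takes 0.05 s, during which the arm holds its last target.

### The job

Take the stirring rod from its stand and stir the polishing beads in the white tumbler bowl with it: foot down at the bottom, three full turns in wide circles near the wall, and on until the yellow and the blue heap have run together. Then put the rod back in its stand, and last set the tumbler's speed lever upright, at the green marks. Keep every bead in the bowl, keep the fingers off the beads and leave the other things on the bench where they are.

Things in the scene. Friction and masses are not known exactly. Their poses are not given: they have to be found in the camera images.
- tumbler: Fixed tumbler: round grey plinth (diameter 176) with an open white bowl on springs that gives up to 15 sideways (rim at z = 110, inside floor at z = 55, inside radius 62 at the floor, 66 at the rim, wall 4). Origin: on the table under the bowl's axis; z up. At its +y side a grey control box (110 by 80, 50 high, centre 165 from the axis) carries the speed lever.
- lever (a joint): Tumbler's speed lever: steel bar with a red grip on top (22 by 20 along the hinge, 34 long), reaching 90 from the hinge. Hinge axis along the tumbler's y, at z = 55. 0 = leaning 0.6 rad to the tumbler's -x (stop, white marks), 0.6 = upright (half speed, green marks on the box at both sides), 1.2 = leaning to +x (full, red marks). Stays where left; about 2 N at the grip moves it.
- lever_grip (a point): Middle of the lever's red grip, 73 from the hinge; moves with the lever.
- lever_hinge (a point): Middle of the lever's hinge axis, fixed to the tumbler: at (0, 165, 55) in its frame.
- rod: Stirring rod, 115 long, about 90 g, standing upright in the stand. Origin: centre of its lower end; z along the rod. Orange round foot (diameter 20, from 0 to 50), steel shaft (diameter 14, 45 to 70), black square rubber grip (24 by 24, sides along its x and y, from 65 to 115) with an orange cap.
- stand: Fixed aluminium block 80 by 80, 55 high, on a dark base plate 110 by 110 by 6, with one round upright hole in the middle (diameter 30, floor 10 above the table, so 45 deep, mouth chamfered 4) that holds the rod's foot. Origin: centre of its underside, on the hole's axis.
- yellow1: One of three loose yellow polishing beads in the bowl: a cylinder of diameter 26 and height 24, about 30 g. Origin at its centre, z along its axis. Slippery. At the start the yellow ones lie in a row along the wall on the bowl's +y side, the blue ones on its -y side, nearly 80 apart; the middle is free.
- yellow2: One of three loose yellow polishing beads in the bowl: a cylinder of diameter 26 and height 24, about 30 g. Origin at its centre, z along its axis. Slippery. At the start the yellow ones lie in a row along the wall on the bowl's +y side, the blue ones on its -y side, nearly 80 apart; the middle is free.
- yellow3: One of three loose yellow polishing beads in the bowl: a cylinder of diameter 26 and height 24, about 30 g. Origin at its centre, z along its axis. Slippery. At the start the yellow ones lie in a row along the wall on the bowl's +y side, the blue ones on its -y side, nearly 80 apart; the middle is free.
- blue1: One of three loose blue polishing beads in the bowl: a cylinder of diameter 26 and height 24, about 30 g. Origin at its centre, z along its axis. Slippery. At the start the yellow ones lie in a row along the wall on the bowl's +y side, the blue ones on its -y side, nearly 80 apart; the middle is free.
- blue2: One of three loose blue polishing beads in the bowl: a cylinder of diameter 26 and height 24, about 30 g. Origin at its centre, z along its axis. Slippery. At the start the yellow ones lie in a row along the wall on the bowl's +y side, the blue ones on its -y side, nearly 80 apart; the middle is free.
- blue3: One of three loose blue polishing beads in the bowl: a cylinder of diameter 26 and height 24, about 30 g. Origin at its centre, z along its axis. Slippery. At the start the yellow ones lie in a row along the wall on the bowl's +y side, the blue ones on its -y side, nearly 80 apart; the middle is free.
- cup: Bystander: red open cup, rim diameter 84, 110 high. Origin: centre of its underside. Leave it alone.
- wheel_a: Bystander: buggy wheel lying flat, black tyre of diameter 84, 40 high, lime rim. Origin: centre of its underside. Leave it alone.
- wheel_b: Bystander: a second buggy wheel, the same. Origin: centre of its underside. Leave it alone.
- jar: Bystander: white jar, diameter 64, 60 high. Origin: centre of its underside. Leave it alone.
- spray: Bystander: white and red spray can, diameter 64, 140 high. Origin: centre of its underside. Leave it alone.
- driver: Bystander: screwdriver lying flat, red handle. Origin: centre of its underside. Leave it alone.

How it is judged (in metres and radians):
On the way, in this order (a step that is already met when the one before it is completed fails the run):
1. the rod's foot, down among the beads, comes to the bowl's +x side (z of rod in the frame of tumbler between 0.045 and 0.073 m and x of rod in the frame of tumbler above 0.015 m and y of rod in the frame of tumbler between -0.015 and 0.015 m and horizontal distance between rod and tumbler below 0.062 m), for 0.04 s.
2. then to the -x side (z of rod in the frame of tumbler between 0.045 and 0.073 m and x of rod in the frame of tumbler below -0.015 m and y of rod in the frame of tumbler between -0.015 and 0.015 m and horizontal distance between rod and tumbler below 0.062 m), for 0.04 s.
3. then to the +y side (z of rod in the frame of tumbler between 0.045 and 0.073 m and y of rod in the frame of tumbler above 0.015 m and x of rod in the frame of tumbler between -0.015 and 0.015 m and horizontal distance between rod and tumbler below 0.062 m), for 0.04 s.
4. then to the -y side (z of rod in the frame of tumbler between 0.045 and 0.073 m and y of rod in the frame of tumbler below -0.015 m and x of rod in the frame of tumbler between -0.015 and 0.015 m and horizontal distance between rod and tumbler below 0.062 m), for 0.04 s.
5. then to the +x side again (two full turns either way round since the first) (all of step 1), for 0.04 s.
6. the rod stands in its stand again, let go (horizontal distance between rod and stand below 0.015 m and z of rod in the frame of stand below 0.022 m and angle between rod's own z axis and vertical below 0.3 rad and contact force between the fingers and rod below 0.1 N), for 0.2 s.
7. then the speed lever stands at the green mark (0.6 +/- 0.13 rad) (value of joint lever between 0.47 and 0.73 rad), for 0.2 s.
At the end, for the whole second after the job is handed in: Rod let go and still in the stand (foot within 12 mm of the hole's floor and 15 mm of its axis, tilt < 0.3 rad); lever within 0.13 rad of upright; all beads in the bowl, some yellow one within 45 mm of a blue one (centres); bystanders within 30 mm of their starts (all of step 6 and all of step 7 and horizontal distance between each of yellow1, yellow2, yellow3, blue1, blue2, blue3 and tumbler below 0.066 m and z of each of yellow1, yellow2, yellow3, blue1, blue2, blue3 in the frame of tumbler below 0.11 m and (distance between any of yellow1, yellow2, yellow3 and blue1 below 0.045 m or distance between any of yellow1, yellow2, yellow3 and blue2 below 0.045 m or distance between any of yellow1, yellow2, yellow3 and blue3 below 0.045 m) and linear speed of rod below 0.03 m/s and distance of each of cup, wheel_a, wheel_b, jar, spray, driver from where it was at the start of the episode below 0.03 m); the robot touches nothing.
It fails at once if a bead leaves the bowl ((horizontal distance between yellow1 and tumbler above 0.075 m or height (world z) of yellow1 below 0.04 m) or (horizontal distance between yellow2 and tumbler above 0.075 m or height (world z) of yellow2 below 0.04 m) or (horizontal distance between yellow3 and tumbler above 0.075 m or height (world z) of yellow3 below 0.04 m) or (horizontal distance between blue1 and tumbler above 0.075 m or height (world z) of blue1 below 0.04 m) or (horizontal distance between blue2 and tumbler above 0.075 m or height (world z) of blue2 below 0.04 m) or (horizontal distance between blue3 and tumbler above 0.075 m or height (world z) of blue3 below 0.04 m)).
It fails at once if the fingers touch a bead (contact force between the fingers and yellow1 above 0.5 N or contact force between the fingers and yellow2 above 0.5 N or contact force between the fingers and yellow3 above 0.5 N or contact force between the fingers and blue1 above 0.5 N or contact force between the fingers and blue2 above 0.5 N or contact force between the fingers and blue3 above 0.5 N).
It fails at once if a bystander is moved more than 30 mm (distance of any of cup, wheel_a, wheel_b, jar, spray, driver from where it was at the start of the episode above 0.03 m).
It also fails if it takes over 72 s, if anything falls off the work surface, if the arm or the gripper's body presses on something with over 40 N, if the wrist force passes 120 N, or if a joint passes its speed limit or range.

## Working session

There is one attempt and no reset: what is moved stays moved. The work goes in short steps, Python scripts to look and compute and a tool call to move; the robot and the scene stay as the last step left them, time stands still between calls to the robot, and variables do not carry over. Pictures are saved under pics/ and viewed, and the job is handed in when it is done.

Besides the shell and the picture viewer there is one more tool, called after ">>>" by a JSON object that holds its "name" and its "arguments", one argument or row to a line. move_arm: Moves the arm, as the interface text tells. Its arguments: {"type":"object","properties":{"increments":{"type":"array","items":{"type":"number"}}},"required":["increments"]}

```bash
mkdir -p pics; ls
python3 - <<'E'
from station import r
import cv2
s=r.sense(); print({k:s[k] for k in s})
for n in ("scene","side","wrist"):
    im=r.capture(n); cv2.imwrite(f"pics/{n}0.png",im[:,:,::-1]); c=r.calibration(n); print(n,c)
E
```

```text
pics
{'time_s': 0.0, 'joints': array([-5.85802586e+01,  2.20896493e+01,  3.77655310e-01, -2.89467706e-02,
       -6.84119644e+01, -1.48174746e+01]), 'joint_velocities': array([-0.05866524,  0.0997647 , -0.09275738,  0.00877461, -0.05965659,
        0.04438076]), 'effort': array([ 5.38495260e-04, -3.90663922e+01,  1.87401706e+01,  4.21991497e+00,
        1.09726682e-02, -2.07678090e-04]), 'tcp_pos': array([ 0.1784278 , -0.59835548,  0.22945692]), 'ee_rot': array([[-7.26913000e-04, -2.85546851e-01,  9.58364475e-01],
       [ 2.09111088e-03,  9.58362199e-01,  2.85547759e-01],
       [-9.99997549e-01,  2.21161476e-03, -9.95358126e-05]]), 'wrist_force': array([-0.17903712,  0.28698694,  0.07151814]), 'moment': array([0.01423662, 0.00253159, 0.02850286]), 'gripper_width': 0.9970813510536783}
scene {'fx': 458.779479995647, 'fy': 458.779479995647, 'cx': 315.3659073261304, 'cy': 195.46119183974272, 'D': array([-0.08113449,  0.        ,  0.        ,  0.        ,  0.        ]), 'rvec': array([ 2.03641848,  1.6131696 , -0.53447374]), 'tvec': array([-0.08066419, -0.33901754,  1.78258189])}
side {'fx': 464.79385870473476, 'fy': 464.79385870473476, 'cx': 317.73123616640146, 'cy': 202.263606630336, 'D': array([0.01976351, 0.        , 0.        , 0.        , 0.        ]), 'rvec': array([ 0.37344985, -2.74098942,  1.25341041]), 'tvec': array([0.49930755, 0.1991126 , 1.510129  ])}
wrist {'fx': 304.4863085028113, 'fy': 304.4863085028113, 'cx': 319.1001288947391, 'cy': 196.58338702370966, 'D': array([-0.0276453,  0.       ,  0.       ,  0.       ,  0.       ]), 'tool_from_camera': array([[ 1.43772385e-04, -2.95089211e-01,  9.55469694e-01,
        -1.54760379e-01],
       [ 9.99999964e-01,  2.60411102e-04, -7.00470911e-05,
        -6.88506223e-04],
       [-2.28144776e-04,  9.55469670e-01,  2.95089238e-01,
        -8.03217614e-02],
       [ 0.00000000e+00,  0.00000000e+00,  0.00000000e+00,
         1.00000000e+00]])}
```

View pics/scene0.png

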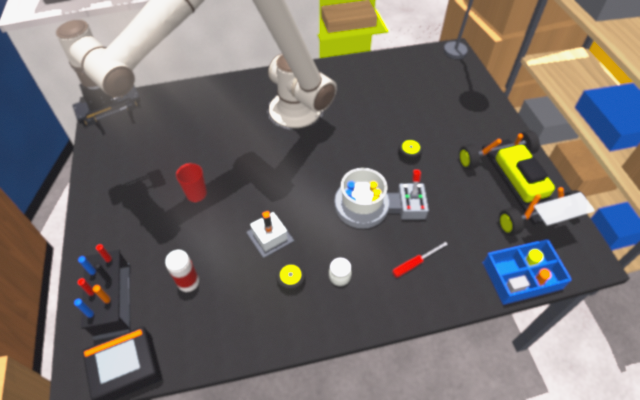

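View pics/side0.png

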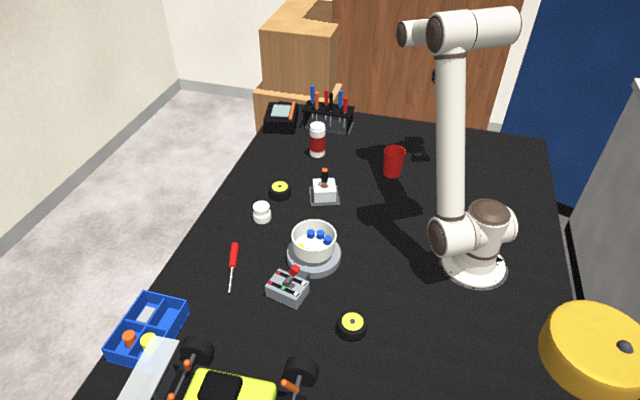

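View pics/wrist0.png

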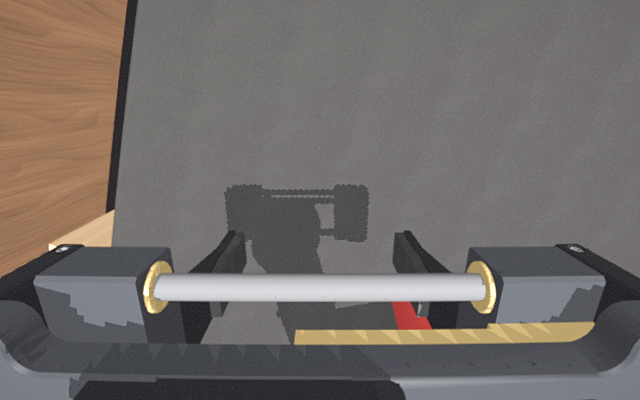

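The scene view shows the stand with the rod at about (268,230), the bowl at (362,192), the lever at (416,178) and the cup at (190,180). The side view shows the stand at (324,190), the bowl at (314,240) and the lever at (293,272). Next I'll enlarge these areas.

```bash
cat > h.py <<'E'
import numpy as np, cv2
from station import r
def cam(n):
    c=r.calibration(n); K=np.array([[c['fx'],0,c['cx']],[0,c['fy'],c['cy']],[0,0,1.]]); return K,np.array(c['D']),c
def pose(n,tcp=None,R=None):
    K,D,c=cam(n)
    if 'rvec' in c:
        Rc=cv2.Rodrigues(np.array(c['rvec'],float))[0]; return Rc,np.array(c['tvec'],float)
    T=c['tool_from_camera']; Rw=R@T[:3,:3]; p=R@T[:3,3]+tcp
    return Rw.T,-Rw.T@p
def proj(n,P,tcp=None,R=None):
    K,D,c=cam(n); Rc,t=pose(n,tcp,R)
    return cv2.projectPoints(np.atleast_2d(np.array(P,float)),cv2.Rodrigues(Rc)[0],t,K,D)[0][:,0]
def ray(n,uv,z,tcp=None,R=None):
    K,D,c=cam(n); Rc,t=pose(n,tcp,R)
    q=cv2.undistortPoints(np.array(uv,float).reshape(-1,1,2),K,D)[:,0]
    d=np.c_[q,np.ones(len(q))]@Rc; o=-Rc.T@t
    return o+d*((z-o[2])/d[:,2])[:,None]
def crop(im,x,y,w,h,s,f):
    c=im[y:y+h,x:x+w,::-1]; cv2.imwrite(f,cv2.resize(c,None,fx=s,fy=s,interpolation=cv2.INTER_CUBIC))
E
python3 - <<'E'
import cv2
from h import *
a=cv2.imread("pics/scene0.png")[:,:,::-1]; b=cv2.imread("pics/side0.png")[:,:,::-1]
crop(a,240,160,200,100,4,"pics/sc1.png"); crop(b,255,160,100,150,4,"pics/si1.png")
E
```

```text
(no output)
```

View pics/sc1.png

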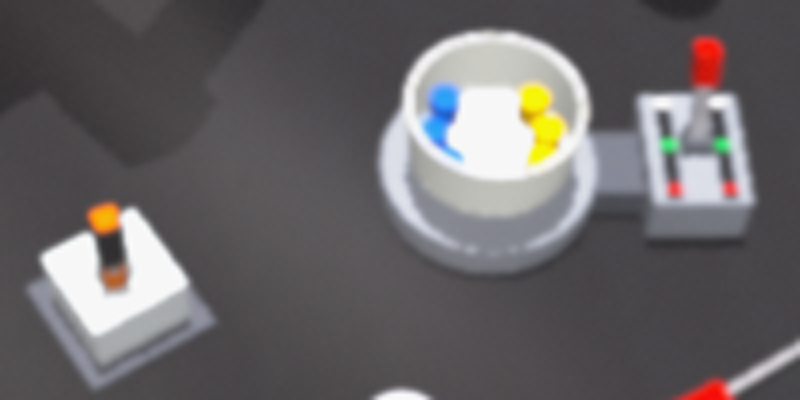

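View pics/si1.png

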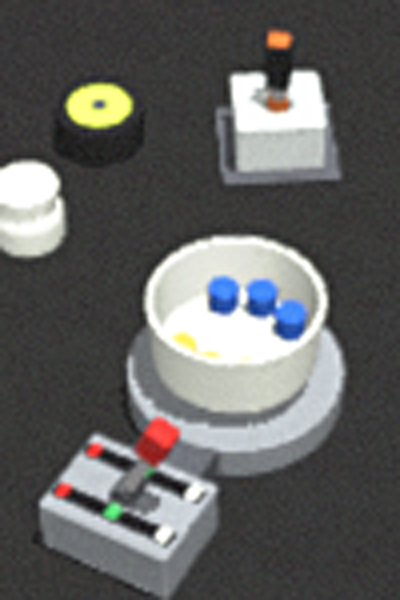

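```bash
cat > fit.py <<'E'
from h import *
from scipy.optimize import least_squares
S=lambda p:[(x/4+240-.4,y/4+160-.4) for x,y in p]
D=lambda p:[(x/4+255-.4,y/4+160-.4) for x,y in p]
def sq(x,y,a,h,z,hx=None):
    hy=h; hx=hx or h
    R=np.array([[np.cos(a),-np.sin(a)],[np.sin(a),np.cos(a)]])
    c=np.array([[-hx,-hy],[hx,-hy],[hx,hy],[-hx,hy]])@R.T+[x,y]
    return np.c_[c,np.full(4,z)]
print("stand cap", ray("scene",S([(104,212)]),.125), ray("side",D([(279,38)]),.125))
print("stand blk sc", ray("scene",S([(42,258),(133,208),(188,283),(98,335)]),.055))
print("stand blk si", ray("side",D([(230,73),(319,71),(327,133),(235,134)]),.055))
print("stand base sc", ray("scene",S([(27,290),(95,388),(215,322)]),.006))
print("stand base si", ray("side",D([(216,105),(225,183),(341,178)]),.006))
sc=ray("scene",S([(403,103),(590,108),(497,30),(440,47),(555,47)]),.11); si=ray("side",D([(145,300),(329,305),(237,236),(170,262),(300,258)]),.11)
def circ(p):
    f=least_squares(lambda q:np.hypot(p[:,0]-q[0],p[:,1]-q[1])-.07,p.mean(0)[:2]); return f.x,f.fun
print("rim",circ(sc),circ(si))
print("box sc",ray("scene",S([(637,95),(738,95),(753,203),(648,208)]),.05))
print("box si",ray("side",D([(95,433),(218,487),(168,547),(40,506)]),.05))
print("green sc",ray("scene",S([(670,145),(723,144)]),.05),"si",ray("side",D([(113,512),(146,468)]),.05))
E
python3 fit.py
```

```text
stand cap [[ 0.54456744 -0.19316188  0.125     ]] [[ 0.54899821 -0.20124093  0.125     ]]
stand blk sc [[ 0.52725542 -0.24504845  0.055     ]
 [ 0.4976501  -0.16902267  0.055     ]
 [ 0.57498662 -0.14040729  0.055     ]
 [ 0.60428641 -0.21433158  0.055     ]]
stand blk si [[ 0.60221346 -0.22608804  0.055     ]
 [ 0.52200949 -0.25205474  0.055     ]
 [ 0.4931225  -0.16485577  0.055     ]
 [ 0.5732335  -0.14068632  0.055     ]]
stand base sc [[ 0.52165848 -0.26216787  0.006     ]
 [ 0.62031308 -0.2241109   0.006     ]
 [ 0.58419641 -0.12364625  0.006     ]]
stand base si [[ 0.61873332 -0.23452461  0.006     ]
 [ 0.57889197 -0.12697292  0.006     ]
 [ 0.47765975 -0.16288131  0.006     ]]
rim (array([0.50102293, 0.12162997]), array([ 0.00371784,  0.00125312,  0.00051586, -0.00197789,  0.00177902])) (array([0.49895641, 0.11631022]), array([ 0.00196359,  0.0015962 ,  0.00239246, -0.00191464, -0.00153954]))
box sc [[0.47917756 0.25213956 0.05      ]
 [0.49833781 0.33316617 0.05      ]
 [0.60210522 0.30567518 0.05      ]
 [0.58735152 0.22341735 0.05      ]]
box si [[0.58092461 0.22727643 0.05      ]
 [0.47553664 0.25255347 0.05      ]
 [0.49494243 0.31536345 0.05      ]
 [0.59687409 0.30504241 0.05      ]]
green sc [[0.53348105 0.26116534 0.05      ]
 [0.54243707 0.30319082 0.05      ]] si [[0.54332819 0.29586367 0.05      ]
 [0.53274593 0.24965115 0.05      ]]
```

>>> {"name": "move_arm", "arguments": {
  "increments": [0, 0, 0, -0.004, 0.011, 0.0175, 0.087, 0, 0, 0, -0.008, 0.032, 0.0525, 0.087, 0, 0, 0, -0.012, 0.053, 0.0875, 0.087, 0, 0, 0, -0.016, 0.074, 0.1225, 0.087, 0, 0, 0, -0.02, 0.096, 0.158, 0.087, 0, 0, 0, -0.02, 0.118, 0.193, 0.087, 0, 0, 0, -0.02, 0.14, 0.228, 0.087, 0, 0, 0, -0.02, 0.162, 0.263, 0.087, 0, 0, 0, -0.02, 0.184, 0.298, 0.087, 0, 0, 0, -0.02, 0.206, 0.333, 0.087, 0, 0, 0, -0.02, 0.228, 0.368, 0.087, 0, 0, 0, -0.02, 0.244, 0.396, 0.087]
}}

```text
time_s: 1.15
tcp_pos: [0.4897, -0.2494, 0.2505]
ee_rot: [[0.0, -0.287, 0.958], [0.0, 0.958, 0.287], [-1.0, 0.0, 0.0]]
wrist_force: [0.2, -0.2, 1.0]
gripper_width: 1.007
```

>>> {"name": "move_arm", "arguments": {
  "increments": [0, 0, 0, 0, 0.012, 0.015, 0.087, 0, 0, 0, 0, 0.023, 0.028, 0.087, 0, 0, 0, 0, 0.03, 0.034, 0.087, 0, 0, 0, 0, 0.03, 0.034, 0.087]
}}

```text
time_s: 1.48
tcp_pos: [0.5128, -0.2121, 0.2501]
ee_rot: [[-0.001, -0.288, 0.958], [0.0, 0.958, 0.288], [-1.0, 0.001, -0.001]]
wrist_force: [-0.5, -0.2, 0.4]
gripper_width: 1.002
```

Run:
```python
from h import *
s=r.sense(); print(s['time_s'],s['tcp_pos'],s['ee_rot'].round(4),s['joints'].round(1))
im=r.capture("wrist"); cv2.imwrite("pics/w1.png",im[:,:,::-1]); np.savez("pics/w1.npz",p=s['tcp_pos'],R=s['ee_rot'])
print(proj("wrist",[[.55,-.195,.125],[.55,-.195,.055]],s['tcp_pos'],s['ee_rot']))
```

```text
1.4833 [ 0.51284344 -0.21213421  0.25013873] [[-7.000e-04 -2.878e-01  9.577e-01]
 [ 4.000e-04  9.577e-01  2.878e-01]
 [-1.000e+00  5.000e-04 -5.000e-04]] [ -5.7  14.5  -7.7  -0.  -67.9 -67.5]
[[325.47755934 229.6569799 ]
 [324.30288034 206.71612876]]
```

View pics/w1.png

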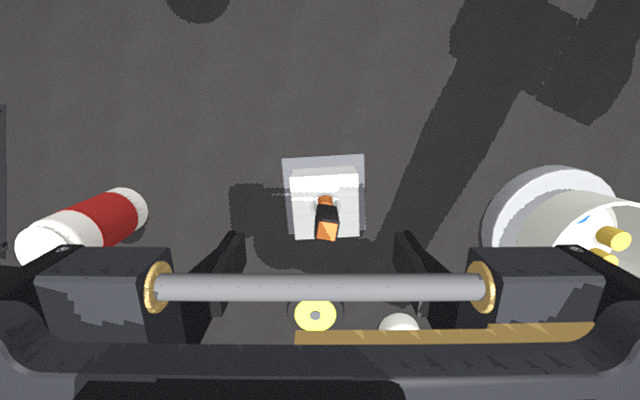

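The rod's cap is at about (326,233) in the wrist view, close to the predicted (325,230). I'll enlarge it to read the grip's yaw.

Run:
```python
from h import *
a=cv2.imread("pics/w1.png")[:,:,::-1]
crop(a,275,145,100,100,7,"pics/w1c.png")
```

```text
(no output)
```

View pics/w1c.png

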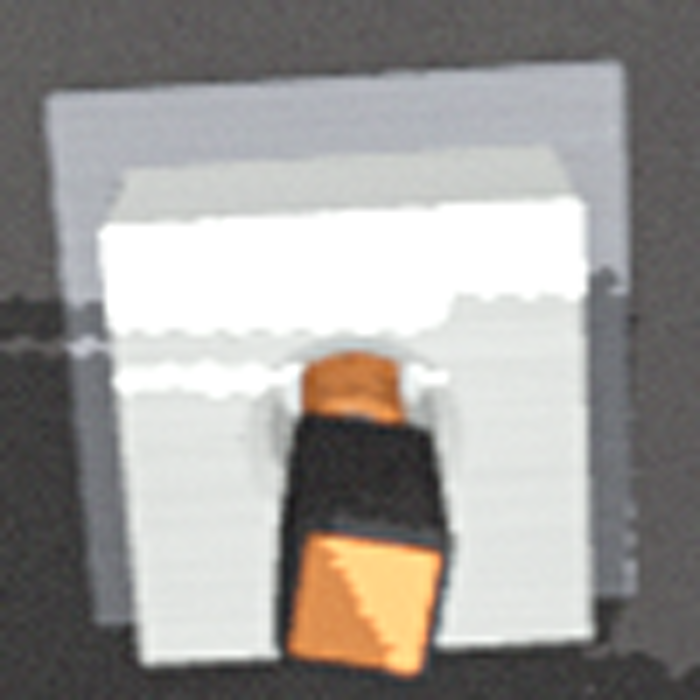

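Run:
```python
from h import *
d=np.load("pics/w1.npz"); p,R=d['p'],d['R']
C=lambda q:[(x/7+275-.4,y/7+145-.4) for x,y in q]
for n,q,z in (("cap",[(307,533),(443,548),(425,675),(285,655)],.125),("blk",[(100,230),(585,200),(595,637),(140,665)],.055)):
    w=ray("wrist",C(q),z,p,R); print(n,w.mean(0)); 
    for i in range(4):
        e=w[(i+1)%4]-w[i]; print(np.hypot(*e[:2])*1e3, np.degrees(np.arctan2(e[1],e[0])))
print("tool z yaw",np.degrees(np.arctan2(R[1,2],R[0,2])))
```

```text
cap [ 0.55081212 -0.19342959  0.125     ]
19.343074036516242 99.97242369079684
19.799110656918913 10.278478069406077
20.396360418661786 -82.16521298253326
19.060905453563997 -172.83423435251706
blk [ 0.55056938 -0.19354501  0.055     ]
81.7539489308865 110.36502790820028
80.12169507771398 20.19696415693958
81.77458415666092 -69.43369255563634
80.40902796004606 -159.81677951415912
tool z yaw 16.726588552171535
```

>>> {"name": "move_arm", "arguments": {
  "increments": [4, 0, 0, 0, 0.0035, 0.02, 0.087, 8, 0, 0, 0, 0.007, 0.04, 0.087, 8, 0, 0, 0.02, 0.007, 0.0417, 0.087, 8, 0, 0, 0.05, 0.007, 0.0417, 0.087, 8, 0, 0, 0.085, 0.007, 0.0417, 0.087, 8, 0, 0, 0.115, 0.007, 0.0417, 0.087, 8, 0, 0, 0.135, 0.007, 0.0417, 0.087, 8, 0, 0, 0.15, 0.007, 0.0417, 0.087, 8, 0, 0, 0.158, 0.007, 0.0417, 0.087, 8, 0, 0, 0.158, 0.007, 0.0417, 0.087]
}}

```text
time_s: 2.37
tcp_pos: [0.5486, -0.1957, 0.0907]
ee_rot: [[-0.004, -0.148, 0.989], [0.0, 0.989, 0.148], [-1.0, 0.001, -0.004]]
wrist_force: [-0.4, -0.4, 0.5]
gripper_width: 0.997
```

Run:
```python
from h import *
s=r.sense(); print(s['time_s'],s['tcp_pos'],s['ee_rot'].round(4),s['joints'].round(1),s['wrist_force'])
im=r.capture("wrist"); cv2.imwrite("pics/w2.png",im[:,:,::-1])
```

```text
2.3667 [ 0.54859307 -0.19569061  0.09072167] [[-4.100e-03 -1.479e-01  9.890e-01]
 [ 5.000e-04  9.890e-01  1.480e-01]
 [-1.000e+00  1.100e-03 -4.000e-03]] [ -3.7  25.8 -15.8  -0.  -48.7 -77.8] [-0.4021161  -0.39195051  0.50619065]
```

View pics/w2.png

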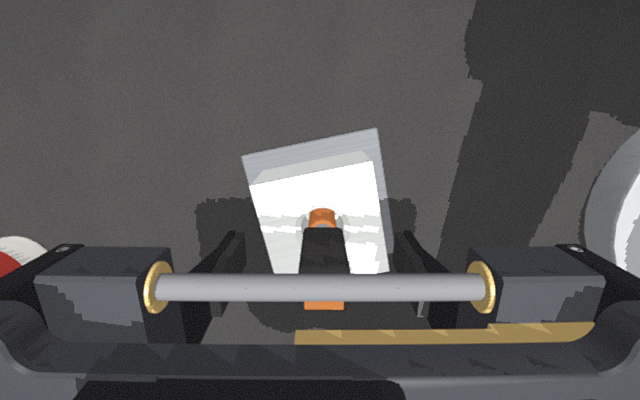

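The rod is centred between the fingers and square to them. I'll trim about 2 mm and close.

>>> {"name": "move_arm", "arguments": {
  "increments": [0, 0, 0, 0, 0.002, 0.0023, 0.087, 0, 0, 0, 0, 0.002, 0.0023, 0.06, 0, 0, 0, 0, 0.002, 0.0023, 0.03, 0, 0, 0, 0, 0.002, 0.0023, 0.015, 0, 0, 0, 0, 0.002, 0.0023, 0.0, 0, 0, 0, 0, 0.002, 0.0023, 0.0, 0, 0, 0, 0, 0.002, 0.0023, 0.0, 0, 0, 0, 0, 0.002, 0.0023, 0.0, 0, 0, 0, 0, 0.002, 0.0023, 0.0, 0, 0, 0, 0, 0.002, 0.0023, 0.0, 0, 0, 0, 0, 0.002, 0.0023, 0.0, 0, 0, 0, 0, 0.002, 0.0023, 0.0]
}}

```text
time_s: 3.42
tcp_pos: [0.5523, -0.1925, 0.0925]
ee_rot: [[-0.0, -0.15, 0.989], [0.0, 0.989, 0.15], [-1.0, 0.0, -0.0]]
wrist_force: [0.2, -1.0, -0.4]
gripper_width: 0.272
```

Run:
```python
from h import *
s=r.sense(); print(s['time_s'],s['tcp_pos'],s['ee_rot'].round(4),s['joints'].round(1),s['wrist_force'],s['gripper_width']*87)
im=r.capture("wrist"); cv2.imwrite("pics/w3.png",im[:,:,::-1])
```

```text
3.4167 [ 0.55234839 -0.192512    0.09250686] [[-0.     -0.1496  0.9887]
 [ 0.      0.9887  0.1496]
 [-1.      0.     -0.    ]] [ -3.4  25.8 -15.5  -0.  -48.7 -78. ] [ 0.17369549 -1.03884253 -0.4428844 ] 23.627477828741586
```

View pics/w3.png

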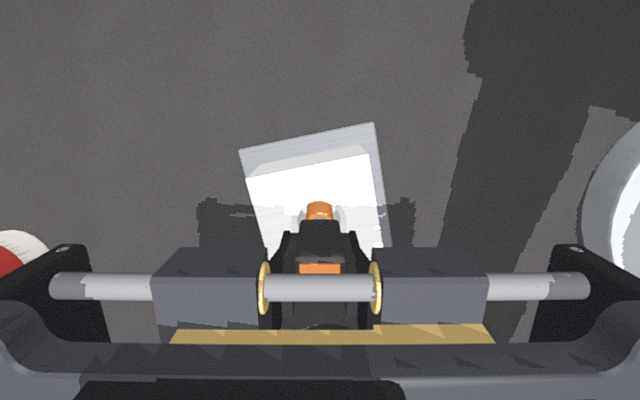

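>>> {"name": "move_arm", "arguments": {
  "increments": [0, 0, 0, -0.008, 0, 0, 0, 0, 0, 0, -0.02, 0, 0, 0, 0, 0, 0, -0.04, 0, 0, 0, 0, 0, 0, -0.065, 0, 0, 0, 0, 0, 0, -0.09, 0, 0, 0, 0, 0, 0, -0.115, 0, 0, 0, 0, 0, 0, -0.14, 0.005, 0, 0, 0, 0, 0, -0.15, 0.02, 0, 0, 0, 0, 0, -0.15, 0.045, 0, 0, 0, 0, 0, -0.15, 0.075, 0, 0, 0, 0, 0, -0.15, 0.105, 0, 0, 0, 0, 0, -0.15, 0.135, -0.001, 0]
}}

```text
time_s: 4.47
tcp_pos: [0.5306, -0.0581, 0.2431]
ee_rot: [[0.0, -0.149, 0.989], [0.0, 0.989, 0.149], [-1.0, 0.0, 0.0]]
wrist_force: [1.4, 0.4, -1.6]
gripper_width: 0.273
```

>>> {"name": "move_arm", "arguments": {
  "increments": [0, 0, 0, 0, 0.03, 0, 0, 0, 0, 0, 0, 0.06, 0, 0, 0, 0, 0, 0, 0.09, -0.001, 0, 0, 0, 0, 0, 0.115, -0.002, 0, 0, 0, 0, 0, 0.14, -0.003, 0, 0, 0, 0, 0, 0.16, -0.004, 0, 0, 0, 0, 0, 0.174, -0.004, 0, 0, 0, 0, 0, 0.181, -0.004, 0, 0, 0, 0, 0, 0.181, -0.004, 0, 0, 0, 0, 0, 0.181, -0.004, 0]
}}

```text
time_s: 5.3
tcp_pos: [0.5, 0.119, 0.2427]
ee_rot: [[-0.0, -0.15, 0.989], [-0.0, 0.989, 0.15], [-1.0, -0.0, -0.0]]
wrist_force: [0.3, 0.5, -2.0]
gripper_width: 0.271
```

Run:
```python
from h import *
s=r.sense(); print(s['time_s'],s['tcp_pos'],s['ee_rot'].round(4),s['joints'].round(1),s['wrist_force'],s['gripper_width']*87)
np.savez("pics/w4.npz",p=s['tcp_pos'],R=s['ee_rot'])
im=r.capture("wrist"); cv2.imwrite("pics/w4.png",im[:,:,::-1])
im=r.capture("scene"); crop(im,290,110,160,130,5,"pics/s4.png");cv2.imwrite("pics/s4f.png",im[:,:,::-1])
im=r.capture("side"); crop(im,230,130,160,150,4,"pics/d4.png");cv2.imwrite("pics/d4f.png",im[:,:,::-1])
```

```text
5.3 [0.4999994  0.11901074 0.24272601] [[-1.000e-04 -1.500e-01  9.887e-01]
 [-2.000e-04  9.887e-01  1.500e-01]
 [-1.000e+00 -1.000e-04 -1.000e-04]] [  31.5   10.7  -13.8    0.   -65.6 -112.9] [ 0.33067689  0.45669952 -1.9802649 ] 23.60404362727998
```

View pics/w4.png

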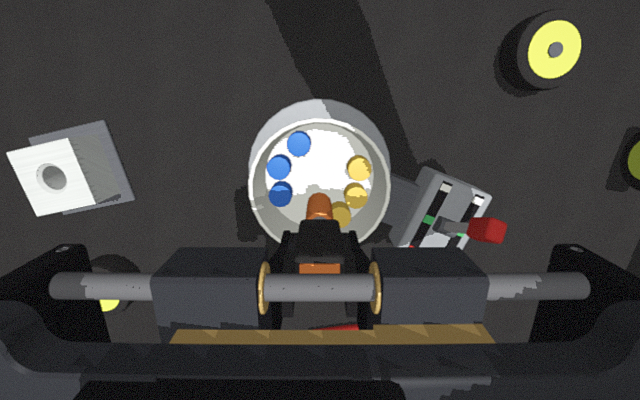

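View pics/s4.png

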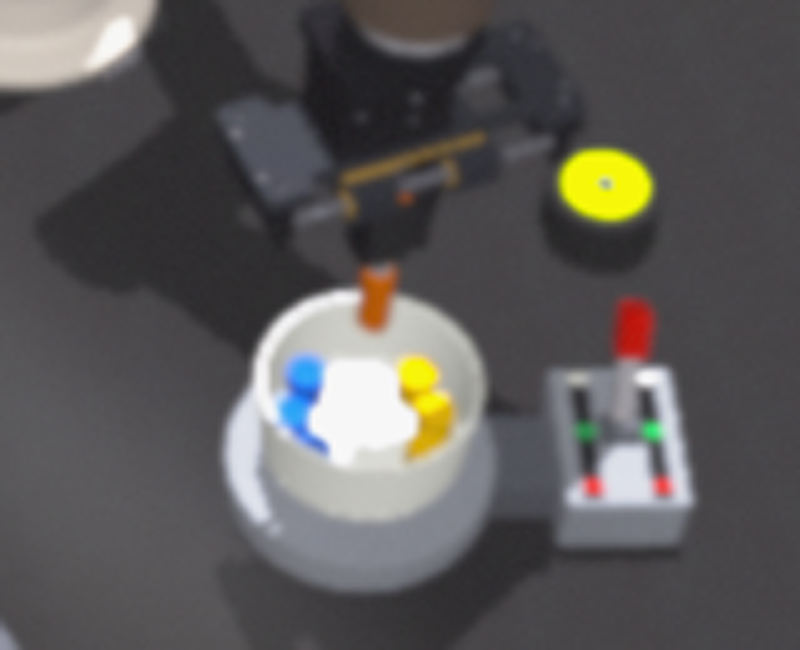

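View pics/d4.png

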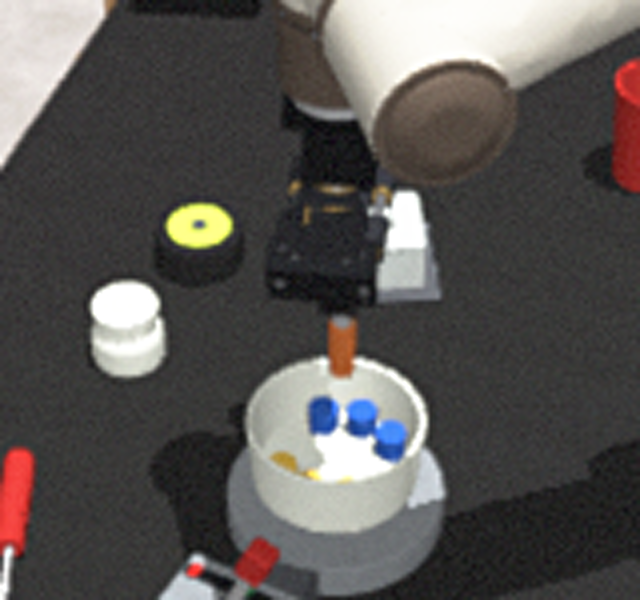

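The rod is held over the bowl: foot at about (320,205) in the wrist view, blue beads on the left, yellow on the right, middle free. I'll measure the bowl axis from this view.

Run:
```python
from h import *
a=cv2.imread("pics/w4.png")[:,:,::-1]
crop(a,235,85,170,150,4.7,"pics/w4c.png")
crop(a,375,150,150,110,5,"pics/w4l.png")
```

```text
(no output)
```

View pics/w4c.png

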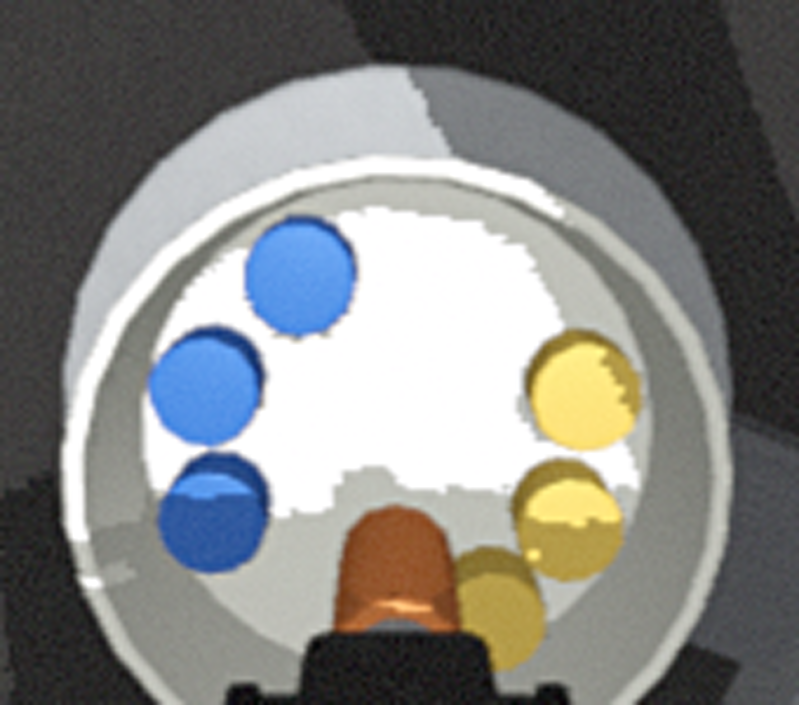

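View pics/w4l.png

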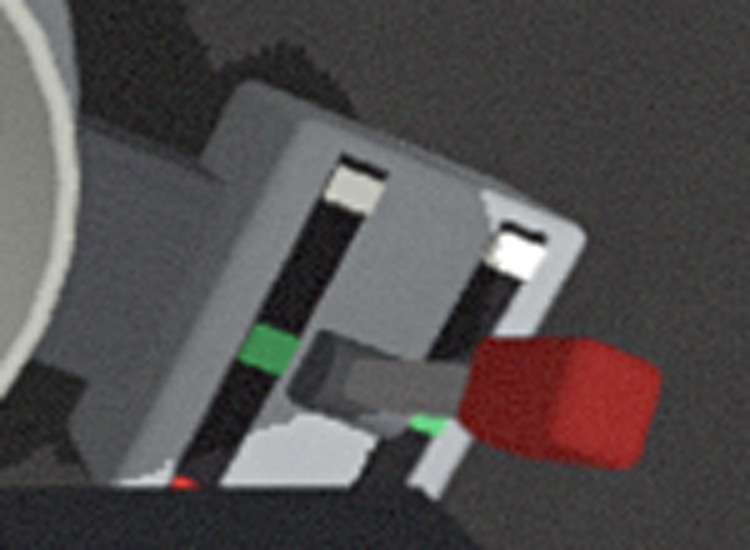

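Run:
```python
from h import *
from scipy.optimize import least_squares
d=np.load("pics/w4.npz"); p,R=d['p'],d['R']
C=lambda q:[(x/4.7+235-.4,y/4.7+85-.4) for x,y in q]
w=ray("wrist",C([(390,156),(62,460),(731,470),(200,238),(600,215),(85,580),(710,580),(690,330)]),.11,p,R)
f=least_squares(lambda q:np.hypot(w[:,0]-q[0],w[:,1]-q[1])-q[2],[.5,.12,.07]); print("rim",f.x,(f.fun*1e3).round(1))
c=f.x[:2]
# inner floor edge
w=ray("wrist",C([(143,425),(653,430),(185,290),(385,208),(615,270)]),.055,p,R)
f=least_squares(lambda q:np.hypot(w[:,0]-q[0],w[:,1]-q[1])-q[2],[.5,.12,.06]); print("floor",f.x,(f.fun*1e3).round(1))
L=lambda q:[(x/5+375-.4,y/5+150-.4) for x,y in q]
b=ray("wrist",L([(268,348),(430,422),(355,187),(518,253)]),.05,p,R); print(b)
for i,j in((0,1),(2,3),(0,2)): e=b[j]-b[i]; print(np.degrees(np.arctan2(e[1],e[0])),np.hypot(*e[:2]))
y=(b[3]-b[2])[:2]; psi=np.arctan2(y[1],y[0])-np.pi/2; print("yaw",np.degrees(psi))
Rz=lambda a:np.array([[np.cos(a),-np.sin(a)],[np.sin(a),np.cos(a)]])
for psi in (np.radians(-14.3),): 
  for h in (ray("wrist",C([(301,270),(208,385),(213,515),(583,393),(570,522),(495,610)]),.079,p,R),b): print(((h[:,:2]-c)@Rz(psi)).round(4))
```

```text
rim [0.50273151 0.11924647 0.06922381] [ 0.6  1.3  0.1 -2.3  1.4 -0.  -0.6 -0.5]
floor [0.50754509 0.12067241 0.06423163] [-0.2 -2.1  1.9 -3.7  4.2]
[[0.53543582 0.25919809 0.05      ]
 [0.54864542 0.30467222 0.05      ]
 [0.49246092 0.26933305 0.05      ]
 [0.502476   0.31317306 0.05      ]]
73.80215681161293 0.04735388466541715
77.13182260540495 0.04496941665017777
166.73014657538792 0.044153817803260165
yaw -12.868177394595053
[[-0.032  -0.037 ]
 [ 0.0002 -0.0468]
 [ 0.0285 -0.0349]
 [-0.0312  0.0321]
 [-0.0023  0.0423]
 [ 0.0244  0.0351]]
[[-0.0029  0.1437]
 [-0.0013  0.191 ]
 [-0.047   0.1429]
 [-0.0481  0.1879]]
```

Run:
```python
import numpy as np
R=.040
def pt(f): a=np.radians(f-22.6); return R*np.sin(a),R*np.cos(a)
for q in range(4):
    y0,z0=pt(90*q); out=[]
    for i in range(1,13):
        y,z=pt(90*q+7.5*i); out+=[0,0,0,0,round(y-y0,4),round(z-z0,4),0]
    print(out)
print(pt(0))
```

```text
[0, 0, 0, 0, np.float64(0.005), np.float64(0.0017), 0, 0, 0, 0, 0, np.float64(0.0101), np.float64(0.0027), 0, 0, 0, 0, 0, np.float64(0.0153), np.float64(0.0031), 0, 0, 0, 0, 0, np.float64(0.0205), np.float64(0.0027), 0, 0, 0, 0, 0, np.float64(0.0257), np.float64(0.0017), 0, 0, 0, 0, 0, np.float64(0.0306), np.float64(0.0001), 0, 0, 0, 0, 0, np.float64(0.0353), np.float64(-0.0023), 0, 0, 0, 0, 0, np.float64(0.0397), np.float64(-0.0052), 0, 0, 0, 0, 0, np.float64(0.0436), np.float64(-0.0086), 0, 0, 0, 0, 0, np.float64(0.0471), np.float64(-0.0125), 0, 0, 0, 0, 0, np.float64(0.05), np.float64(-0.0169), 0, 0, 0, 0, 0, np.float64(0.0523), np.float64(-0.0216), 0]
[0, 0, 0, 0, np.float64(0.0017), np.float64(-0.005), 0, 0, 0, 0, 0, np.float64(0.0027), np.float64(-0.0101), 0, 0, 0, 0, 0, np.float64(0.0031), np.float64(-0.0153), 0, 0, 0, 0, 0, np.float64(0.0027), np.float64(-0.0205), 0, 0, 0, 0, 0, np.float64(0.0017), np.float64(-0.0257), 0, 0, 0, 0, 0, np.float64(0.0001), np.float64(-0.0306), 0, 0, 0, 0, 0, np.float64(-0.0023), np.float64(-0.0353), 0, 0, 0, 0, 0, np.float64(-0.0052), np.float64
[... 949 characters left out ...]
 np.float64(0.005), 0, 0, 0, 0, 0, np.float64(-0.0027), np.float64(0.0101), 0, 0, 0, 0, 0, np.float64(-0.0031), np.float64(0.0153), 0, 0, 0, 0, 0, np.float64(-0.0027), np.float64(0.0205), 0, 0, 0, 0, 0, np.float64(-0.0017), np.float64(0.0257), 0, 0, 0, 0, 0, np.float64(-0.0001), np.float64(0.0306), 0, 0, 0, 0, 0, np.float64(0.0023), np.float64(0.0353), 0, 0, 0, 0, 0, np.float64(0.0052), np.float64(0.0397), 0, 0, 0, 0, 0, np.float64(0.0086), np.float64(0.0436), 0, 0, 0, 0, 0, np.float64(0.0125), np.float64(0.0471), 0, 0, 0, 0, 0, np.float64(0.0169), np.float64(0.05), 0, 0, 0, 0, 0, np.float64(0.0216), np.float64(0.0523), 0]
(np.float64(-0.015371812906392151), np.float64(0.036928408684519236))
```

>>> {"name": "move_arm", "arguments": {
  "increments": [0, 0, 0, 0.01, 0, 0.003, 0, 0, 0, 0, 0.03, 0, 0.003, 0, 0, 0, 0, 0.05, 0, 0.003, 0, 0, 0, 0, 0.07, 0, 0.003, 0, 0, 0, 0, 0.085, 0, 0.003, 0, 0, 0, 0, 0.095, 0, 0.003, 0, 0, 0, 0, 0.1, 0, 0.003, 0, 0, 0, 0, 0.101, 0, 0.003, 0, 0, 0, 0, 0.101, 0, 0.003, 0]
}}

```text
time_s: 6.2
tcp_pos: [0.5035, 0.1196, 0.1417]
ee_rot: [[0.0, -0.149, 0.989], [-0.0, 0.989, 0.149], [-1.0, -0.0, 0.0]]
wrist_force: [0.3, -0.4, -0.7]
gripper_width: 0.27
```

Run:
```python
from h import *
s=r.sense(); print(s['time_s'],s['tcp_pos'],s['wrist_force'],s['moment'],s['gripper_width']*87)
im=r.capture("wrist"); crop(im,220,80,200,150,4,"pics/w5.png")
im=r.capture("side"); crop(im,230,130,160,150,4,"pics/d5.png")
```

```text
6.2 [0.50347176 0.11955584 0.14167853] [ 0.25634842 -0.44822006 -0.69206262] [-0.02222555 -0.04139927  0.0299074 ] 23.4986362368411
```

View pics/w5.png

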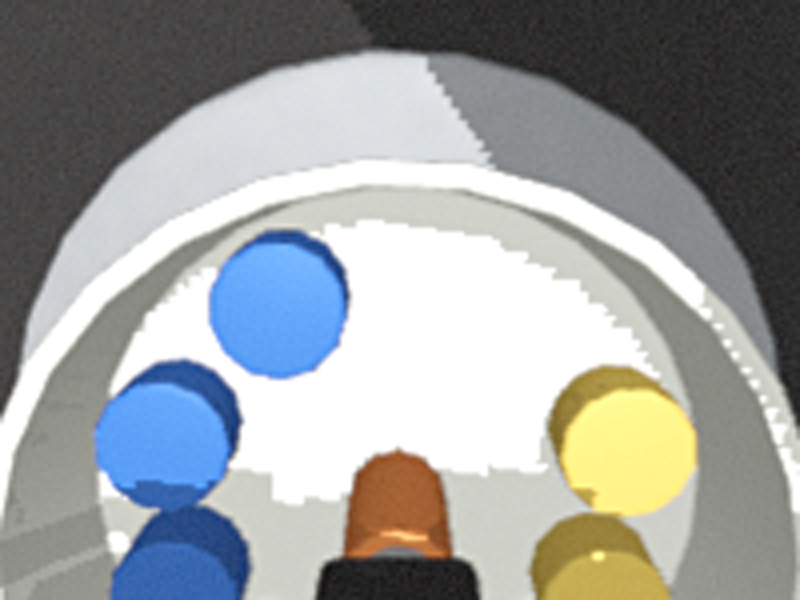

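View pics/d5.png

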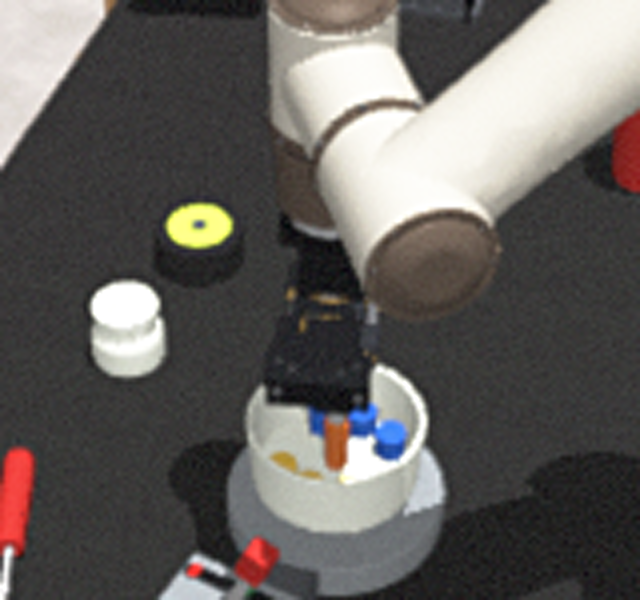

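The foot is down mid-bowl with 0.7 N of contact force, so it's free of the floor and the beads. Next I go out to +x and through the first half turn.

>>> {"name": "move_arm", "arguments": {
  "increments": [0, 0, 0, 0, -0.002, 0.005, 0, 0, 0, 0, 0, -0.0045, 0.011, 0, 0, 0, 0, 0, -0.007, 0.017, 0, 0, 0, 0, 0, -0.0095, 0.023, 0, 0, 0, 0, 0, -0.012, 0.029, 0, 0, 0, 0, 0, -0.014, 0.034, 0, 0, 0, 0, 0, -0.0154, 0.0369, 0, 0, 0, 0, 0, -0.0154, 0.0369, 0]
}}

```text
time_s: 6.97
tcp_pos: [0.5426, 0.1097, 0.1413]
ee_rot: [[0.0, -0.149, 0.989], [-0.0, 0.989, 0.149], [-1.0, -0.0, 0.0]]
wrist_force: [0.3, 0.4, 0.1]
gripper_width: 0.274
```

>>> {"name": "move_arm", "arguments": {
  "increments": [0, 0, 0, 0, 0.005, 0.0017, 0, 0, 0, 0, 0, 0.0101, 0.0027, 0, 0, 0, 0, 0, 0.0153, 0.0031, 0, 0, 0, 0, 0, 0.0205, 0.0027, 0, 0, 0, 0, 0, 0.0257, 0.0017, 0, 0, 0, 0, 0, 0.0306, 0.0001, 0, 0, 0, 0, 0, 0.0353, -0.0023, 0, 0, 0, 0, 0, 0.0397, -0.0052, 0, 0, 0, 0, 0, 0.0436, -0.0086, 0, 0, 0, 0, 0, 0.0471, -0.0125, 0, 0, 0, 0, 0, 0.05, -0.0169, 0, 0, 0, 0, 0, 0.0523, -0.0216, 0]
}}

```text
time_s: 7.97
tcp_pos: [0.5122, 0.1587, 0.1416]
ee_rot: [[0.0, -0.15, 0.989], [0.0, 0.989, 0.15], [-1.0, 0.0, 0.0]]
wrist_force: [-1.0, -0.6, -0.7]
gripper_width: 0.275
```

>>> {"name": "move_arm", "arguments": {
  "increments": [0, 0, 0, 0, 0.0017, -0.005, 0, 0, 0, 0, 0, 0.0027, -0.0101, 0, 0, 0, 0, 0, 0.0031, -0.0153, 0, 0, 0, 0, 0, 0.0027, -0.0205, 0, 0, 0, 0, 0, 0.0017, -0.0257, 0, 0, 0, 0, 0, 0.0001, -0.0306, 0, 0, 0, 0, 0, -0.0023, -0.0353, 0, 0, 0, 0, 0, -0.0052, -0.0397, 0, 0, 0, 0, 0, -0.0086, -0.0436, 0, 0, 0, 0, 0, -0.0125, -0.0471, 0, 0, 0, 0, 0, -0.0169, -0.05, 0, 0, 0, 0, 0, -0.0216, -0.0523, 0]
}}

```text
time_s: 8.97
tcp_pos: [0.4641, 0.1289, 0.1416]
ee_rot: [[0.001, -0.15, 0.989], [0.0, 0.989, 0.15], [-1.0, 0.0, 0.001]]
wrist_force: [1.1, 1.7, -1.0]
gripper_width: 0.276
```

Run:
```python
from h import *
s=r.sense(); print(s['time_s'],s['tcp_pos'],s['wrist_force'],s['moment'],s['gripper_width']*87)
im=r.capture("wrist"); cv2.imwrite("pics/w6.png",im[:,:,::-1])
im=r.capture("scene"); crop(im,290,110,160,130,5,"pics/s6.png")
```

```text
8.9667 [0.4641086  0.12888837 0.14160564] [ 1.14998317  1.65662321 -0.96190633] [ 0.35690845 -0.1842871  -0.02490001] 23.992406735761204
```

View pics/w6.png

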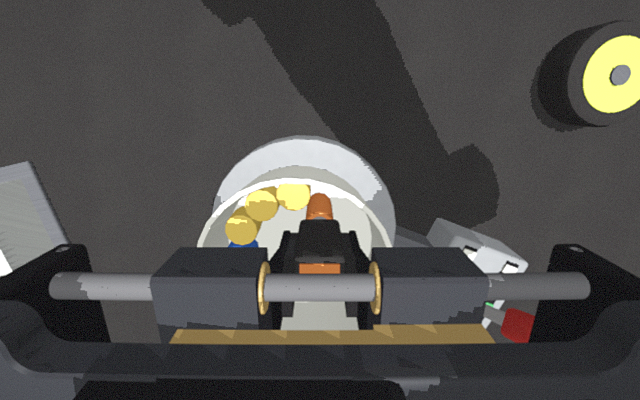

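View pics/s6.png

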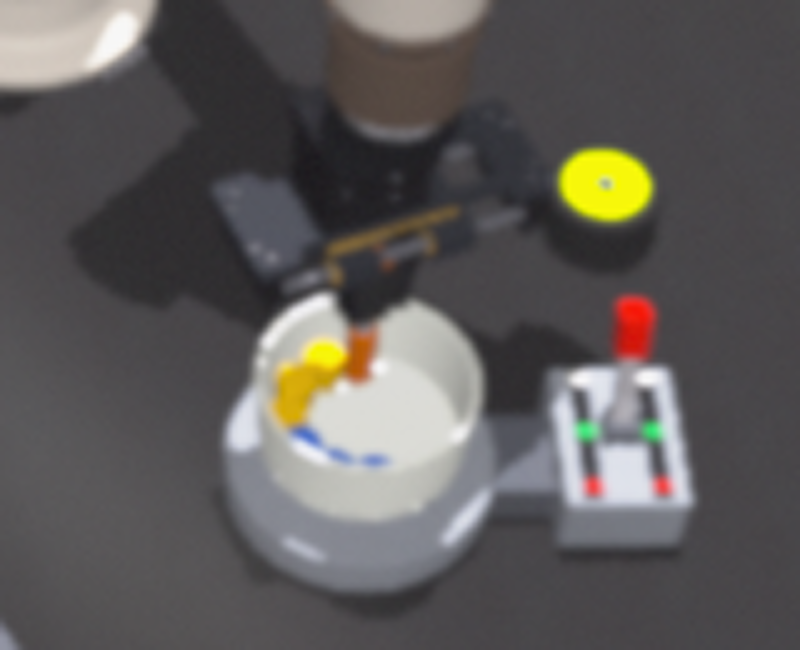

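The beads are running as one train ahead of the rod, forces are under 2 N, and yellow already touches blue. I'll carry on to the end of the second turn.

>>> {"name": "move_arm", "arguments": {
  "increments": [0, 0, 0, 0, -0.005, -0.0017, 0, 0, 0, 0, 0, -0.0101, -0.0027, 0, 0, 0, 0, 0, -0.0153, -0.0031, 0, 0, 0, 0, 0, -0.0205, -0.0027, 0, 0, 0, 0, 0, -0.0257, -0.0017, 0, 0, 0, 0, 0, -0.0306, -0.0001, 0, 0, 0, 0, 0, -0.0353, 0.0023, 0, 0, 0, 0, 0, -0.0397, 0.0052, 0, 0, 0, 0, 0, -0.0436, 0.0086, 0, 0, 0, 0, 0, -0.0471, 0.0125, 0, 0, 0, 0, 0, -0.05, 0.0169, 0, 0, 0, 0, 0, -0.0523, 0.0216, 0]
}}

```text
time_s: 10.07
tcp_pos: [0.4936, 0.0804, 0.1414]
ee_rot: [[-0.001, -0.149, 0.989], [-0.0, 0.989, 0.149], [-1.0, -0.0, -0.001]]
wrist_force: [-1.0, 0.9, -0.9]
gripper_width: 0.273
```

>>> {"name": "move_arm", "arguments": {
  "increments": [0, 0, 0, 0, -0.0017, 0.005, 0, 0, 0, 0, 0, -0.0027, 0.0101, 0, 0, 0, 0, 0, -0.0031, 0.0153, 0, 0, 0, 0, 0, -0.0027, 0.0205, 0, 0, 0, 0, 0, -0.0017, 0.0257, 0, 0, 0, 0, 0, -0.0001, 0.0306, 0, 0, 0, 0, 0, 0.0023, 0.0353, 0, 0, 0, 0, 0, 0.0052, 0.0397, 0, 0, 0, 0, 0, 0.0086, 0.0436, 0, 0, 0, 0, 0, 0.0125, 0.0471, 0, 0, 0, 0, 0, 0.0169, 0.05, 0, 0, 0, 0, 0, 0.0216, 0.0523, 0]
}}

```text
time_s: 11.07
tcp_pos: [0.542, 0.1104, 0.1416]
ee_rot: [[-0.0, -0.15, 0.989], [-0.0, 0.989, 0.15], [-1.0, -0.0, -0.0]]
wrist_force: [-1.9, -1.0, -0.0]
gripper_width: 0.277
```

>>> {"name": "move_arm", "arguments": {
  "increments": [0, 0, 0, 0, 0.005, 0.0017, 0, 0, 0, 0, 0, 0.0101, 0.0027, 0, 0, 0, 0, 0, 0.0153, 0.0031, 0, 0, 0, 0, 0, 0.0205, 0.0027, 0, 0, 0, 0, 0, 0.0257, 0.0017, 0, 0, 0, 0, 0, 0.0306, 0.0001, 0, 0, 0, 0, 0, 0.0353, -0.0023, 0, 0, 0, 0, 0, 0.0397, -0.0052, 0, 0, 0, 0, 0, 0.0436, -0.0086, 0, 0, 0, 0, 0, 0.0471, -0.0125, 0, 0, 0, 0, 0, 0.05, -0.0169, 0, 0, 0, 0, 0, 0.0523, -0.0216, 0]
}}

```text
time_s: 12.07
tcp_pos: [0.5125, 0.1588, 0.1418]
ee_rot: [[0.001, -0.15, 0.989], [0.0, 0.989, 0.15], [-1.0, 0.0, 0.001]]
wrist_force: [0.5, -0.8, -0.9]
gripper_width: 0.271
```

>>> {"name": "move_arm", "arguments": {
  "increments": [0, 0, 0, 0, 0.0017, -0.005, 0, 0, 0, 0, 0, 0.0027, -0.0101, 0, 0, 0, 0, 0, 0.0031, -0.0153, 0, 0, 0, 0, 0, 0.0027, -0.0205, 0, 0, 0, 0, 0, 0.0017, -0.0257, 0, 0, 0, 0, 0, 0.0001, -0.0306, 0, 0, 0, 0, 0, -0.0023, -0.0353, 0, 0, 0, 0, 0, -0.0052, -0.0397, 0, 0, 0, 0, 0, -0.0086, -0.0436, 0, 0, 0, 0, 0, -0.0125, -0.0471, 0, 0, 0, 0, 0, -0.0169, -0.05, 0, 0, 0, 0, 0, -0.0216, -0.0523, 0]
}}

```text
time_s: 13.07
tcp_pos: [0.4642, 0.1289, 0.1417]
ee_rot: [[0.001, -0.15, 0.989], [0.001, 0.989, 0.15], [-1.0, 0.0, 0.001]]
wrist_force: [0.5, 0.5, -0.1]
gripper_width: 0.28
```

>>> {"name": "move_arm", "arguments": {
  "increments": [0, 0, 0, 0, -0.005, -0.0017, 0, 0, 0, 0, 0, -0.0101, -0.0027, 0, 0, 0, 0, 0, -0.0153, -0.0031, 0, 0, 0, 0, 0, -0.0205, -0.0027, 0, 0, 0, 0, 0, -0.0257, -0.0017, 0, 0, 0, 0, 0, -0.0306, -0.0001, 0, 0, 0, 0, 0, -0.0353, 0.0023, 0, 0, 0, 0, 0, -0.0397, 0.0052, 0, 0, 0, 0, 0, -0.0436, 0.0086, 0, 0, 0, 0, 0, -0.0471, 0.0125, 0, 0, 0, 0, 0, -0.05, 0.0169, 0, 0, 0, 0, 0, -0.0523, 0.0216, 0]
}}

```text
time_s: 14.07
tcp_pos: [0.4936, 0.0804, 0.1414]
ee_rot: [[-0.001, -0.149, 0.989], [-0.0, 0.989, 0.149], [-1.0, -0.0, -0.001]]
wrist_force: [-1.8, 0.9, -0.8]
gripper_width: 0.274
```

>>> {"name": "move_arm", "arguments": {
  "increments": [0, 0, 0, 0, -0.0017, 0.005, 0, 0, 0, 0, 0, -0.0027, 0.0101, 0, 0, 0, 0, 0, -0.0031, 0.0153, 0, 0, 0, 0, 0, -0.0027, 0.0205, 0, 0, 0, 0, 0, -0.0017, 0.0257, 0, 0, 0, 0, 0, -0.0001, 0.0306, 0, 0, 0, 0, 0, 0.0023, 0.0353, 0, 0, 0, 0, 0, 0.0052, 0.0397, 0, 0, 0, 0, 0, 0.0086, 0.0436, 0, 0, 0, 0, 0, 0.0125, 0.0471, 0, 0, 0, 0, 0, 0.0169, 0.05, 0, 0, 0, 0, 0, 0.0216, 0.0523, 0]
}}

```text
time_s: 15.07
tcp_pos: [0.5421, 0.1104, 0.1416]
ee_rot: [[-0.0, -0.15, 0.989], [-0.0, 0.989, 0.15], [-1.0, -0.0, -0.0]]
wrist_force: [-1.4, -2.0, -1.3]
gripper_width: 0.275
```

Run:
```python
from h import *
s=r.sense(); print(s['time_s'],s['tcp_pos'],s['wrist_force'],s['moment'],s['gripper_width']*87)
im=r.capture("wrist"); cv2.imwrite("pics/w7.png",im[:,:,::-1])
im=r.capture("side"); crop(im,230,130,160,150,4,"pics/d7.png")
```

```text
15.0667 [0.54208012 0.11035067 0.14157838] [-1.39912148 -1.97693859 -1.33759171] [-0.39824896  0.28793733  0.01294678] 23.92044048393351
```

View pics/w7.png

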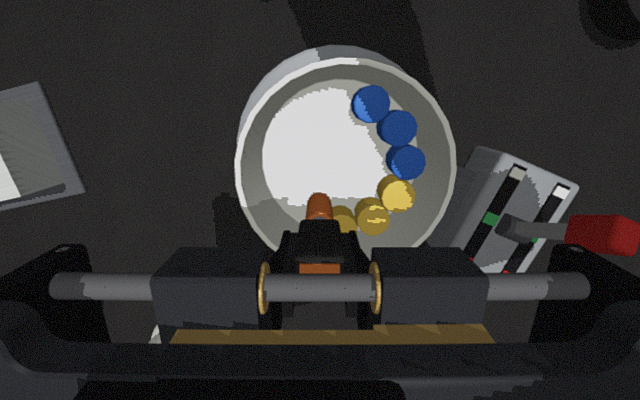

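View pics/d7.png

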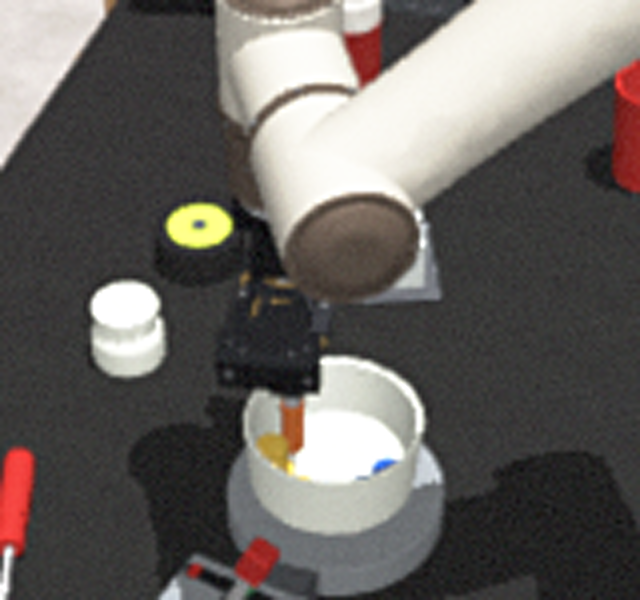

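Two turns are done and the beads are all flat on the floor in one train. Now the third turn.

>>> {"name": "move_arm", "arguments": {
  "increments": [0, 0, 0, 0, 0.005, 0.0017, 0, 0, 0, 0, 0, 0.0101, 0.0027, 0, 0, 0, 0, 0, 0.0153, 0.0031, 0, 0, 0, 0, 0, 0.0205, 0.0027, 0, 0, 0, 0, 0, 0.0257, 0.0017, 0, 0, 0, 0, 0, 0.0306, 0.0001, 0, 0, 0, 0, 0, 0.0353, -0.0023, 0, 0, 0, 0, 0, 0.0397, -0.0052, 0, 0, 0, 0, 0, 0.0436, -0.0086, 0, 0, 0, 0, 0, 0.0471, -0.0125, 0, 0, 0, 0, 0, 0.05, -0.0169, 0, 0, 0, 0, 0, 0.0523, -0.0216, 0]
}}

```text
time_s: 16.17
tcp_pos: [0.5124, 0.1588, 0.1417]
ee_rot: [[0.001, -0.15, 0.989], [0.0, 0.989, 0.15], [-1.0, 0.0, 0.001]]
wrist_force: [0.8, -0.9, 0.1]
gripper_width: 0.275
```

>>> {"name": "move_arm", "arguments": {
  "increments": [0, 0, 0, 0, 0.0017, -0.005, 0, 0, 0, 0, 0, 0.0027, -0.0101, 0, 0, 0, 0, 0, 0.0031, -0.0153, 0, 0, 0, 0, 0, 0.0027, -0.0205, 0, 0, 0, 0, 0, 0.0017, -0.0257, 0, 0, 0, 0, 0, 0.0001, -0.0306, 0, 0, 0, 0, 0, -0.0023, -0.0353, 0, 0, 0, 0, 0, -0.0052, -0.0397, 0, 0, 0, 0, 0, -0.0086, -0.0436, 0, 0, 0, 0, 0, -0.0125, -0.0471, 0, 0, 0, 0, 0, -0.0169, -0.05, 0, 0, 0, 0, 0, -0.0216, -0.0523, 0]
}}

```text
time_s: 17.17
tcp_pos: [0.4642, 0.1289, 0.1417]
ee_rot: [[0.001, -0.15, 0.989], [0.001, 0.989, 0.15], [-1.0, 0.0, 0.001]]
wrist_force: [0.5, 0.5, -0.1]
gripper_width: 0.273
```

>>> {"name": "move_arm", "arguments": {
  "increments": [0, 0, 0, 0, -0.005, -0.0017, 0, 0, 0, 0, 0, -0.0101, -0.0027, 0, 0, 0, 0, 0, -0.0153, -0.0031, 0, 0, 0, 0, 0, -0.0205, -0.0027, 0, 0, 0, 0, 0, -0.0257, -0.0017, 0, 0, 0, 0, 0, -0.0306, -0.0001, 0, 0, 0, 0, 0, -0.0353, 0.0023, 0, 0, 0, 0, 0, -0.0397, 0.0052, 0, 0, 0, 0, 0, -0.0436, 0.0086, 0, 0, 0, 0, 0, -0.0471, 0.0125, 0, 0, 0, 0, 0, -0.05, 0.0169, 0, 0, 0, 0, 0, -0.0523, 0.0216, 0]
}}

```text
time_s: 18.17
tcp_pos: [0.4936, 0.0804, 0.1414]
ee_rot: [[-0.001, -0.149, 0.989], [-0.0, 0.989, 0.149], [-1.0, -0.0, -0.001]]
wrist_force: [-0.8, 1.2, -1.2]
gripper_width: 0.277
```

>>> {"name": "move_arm", "arguments": {
  "increments": [0, 0, 0, 0, -0.0017, 0.005, 0, 0, 0, 0, 0, -0.0027, 0.0101, 0, 0, 0, 0, 0, -0.0031, 0.0153, 0, 0, 0, 0, 0, -0.0027, 0.0205, 0, 0, 0, 0, 0, -0.0017, 0.0257, 0, 0, 0, 0, 0, -0.0001, 0.0306, 0, 0, 0, 0, 0, 0.0023, 0.0353, 0, 0, 0, 0, 0, 0.0052, 0.0397, 0, 0, 0, 0, 0, 0.0086, 0.0436, 0, 0, 0, 0, 0, 0.0125, 0.0471, 0, 0, 0, 0, 0, 0.0169, 0.05, 0, 0, 0, 0, 0, 0.0216, 0.0523, 0]
}}

```text
time_s: 19.17
tcp_pos: [0.5421, 0.1104, 0.1416]
ee_rot: [[-0.0, -0.15, 0.989], [-0.0, 0.989, 0.15], [-1.0, -0.0, -0.0]]
wrist_force: [-0.8, -1.2, -0.6]
gripper_width: 0.272
```

>>> {"name": "move_arm", "arguments": {
  "increments": [0, 0, 0, 0, 0.005, 0.0017, 0, 0, 0, 0, 0, 0.007, 0.002, 0, 0, 0, 0, 0, 0.004, 0.001, 0, 0, 0, 0, 0, 0, -0.004, 0, 0, 0, 0, 0, -0.003, -0.01, 0, 0, 0, 0, 0, -0.003, -0.01, 0]
}}

```text
time_s: 19.67
tcp_pos: [0.5309, 0.1043, 0.1415]
ee_rot: [[-0.001, -0.149, 0.989], [-0.0, 0.989, 0.149], [-1.0, -0.0, -0.001]]
wrist_force: [-0.5, -0.8, -0.6]
gripper_width: 0.275
```

Run:
```python
from h import *
s=r.sense(); print(s['time_s'],s['tcp_pos'],s['wrist_force'],s['moment'],s['gripper_width']*87)
im=r.capture("wrist"); cv2.imwrite("pics/w8.png",im[:,:,::-1])
```

```text
19.6667 [0.5309001  0.10431401 0.14153426] [-0.54919172 -0.8120646  -0.56253706] [-0.09067043  0.02109532 -0.01299955] 23.914105587547397
```

View pics/w8.png

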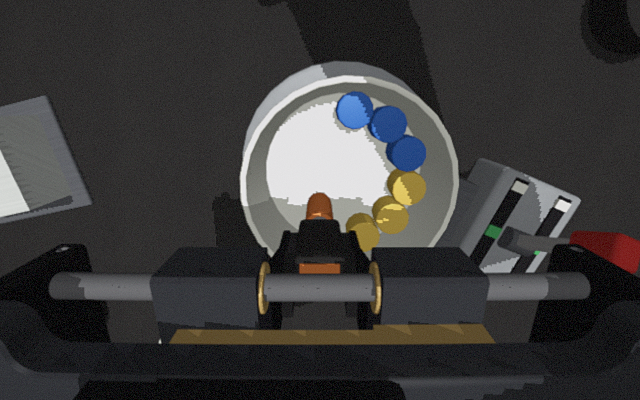

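The beads sit in one train with yellow touching blue at (405,170), and the rod is free of them. I'll lift out and return over the stand.

>>> {"name": "move_arm", "arguments": {
  "increments": [0, 0, 0, -0.008, 0, 0, 0, 0, 0, 0, -0.025, 0, 0, 0, 0, 0, 0, -0.05, 0, 0, 0, 0, 0, 0, -0.075, 0, 0, 0, 0, 0, 0, -0.095, 0, 0, 0, 0, 0, 0, -0.105, -0.008, -0.001, 0, 0, 0, 0, -0.105, -0.025, -0.002, 0, 0, 0, 0, -0.105, -0.055, -0.004, 0, 0, 0, 0, -0.105, -0.085, -0.006, 0, 0, 0, 0, -0.105, -0.115, -0.008, 0, 0, 0, 0, -0.105, -0.145, -0.01, 0, 0, 0, 0, -0.105, -0.175, -0.012, 0]
}}

```text
time_s: 20.72
tcp_pos: [0.5462, -0.0712, 0.2464]
ee_rot: [[-0.001, -0.15, 0.989], [0.0, 0.989, 0.15], [-1.0, 0.0, -0.001]]
wrist_force: [0.2, 0.4, -2.0]
gripper_width: 0.275
```

>>> {"name": "move_arm", "arguments": {
  "increments": [0, 0, 0, 0, -0.03, -0.002, 0, 0, 0, 0, 0, -0.06, -0.005, 0, 0, 0, 0, 0, -0.085, -0.008, 0, 0, 0, 0, 0, -0.105, -0.01, 0, 0, 0, 0, 0, -0.117, -0.0115, 0, 0, 0, 0, 0, -0.1216, -0.0115, 0, 0, 0, 0, 0, -0.1216, -0.0115, 0, 0, 0, 0, 0, -0.1216, -0.0115, 0]
}}

```text
time_s: 21.38
tcp_pos: [0.5534, -0.1909, 0.2464]
ee_rot: [[-0.0, -0.15, 0.989], [0.0, 0.989, 0.15], [-1.0, 0.0, -0.0]]
wrist_force: [0.3, -0.2, -1.0]
gripper_width: 0.273
```

Run:
```python
from h import *
s=r.sense(); print(s['time_s'],s['tcp_pos'],s['wrist_force'],s['moment'],s['gripper_width']*87)
im=r.capture("wrist"); cv2.imwrite("pics/w9.png",im[:,:,::-1]); crop(im,270,140,100,110,6,"pics/w9c.png")
p,R=s['tcp_pos'],s['ee_rot']; T=lambda q:p+R@np.array(q)
print("expected foot end, centre:",proj("wrist",[T([.0825,0,0]),T([.0825,0,-.01]),T([.0825,0,.01]),[.5507,-.1935,.055]],p,R))
im=r.capture("scene"); crop(im,200,130,140,150,4,"pics/s9.png")
im=r.capture("side"); crop(im,270,100,110,140,4,"pics/d9.png")
```

```text
21.3833 [ 0.5534411  -0.19086416  0.2463676 ] [ 0.25877545 -0.23705823 -1.04881241] [ 0.08303038 -0.01225359 -0.0019825 ] 23.779730735898177
expected foot end, centre: [[319.77343419 204.66560494]
 [319.78428301 193.00381284]
 [319.76278656 216.05381141]
 [317.62760878 172.12971125]]
```

View pics/w9c.png

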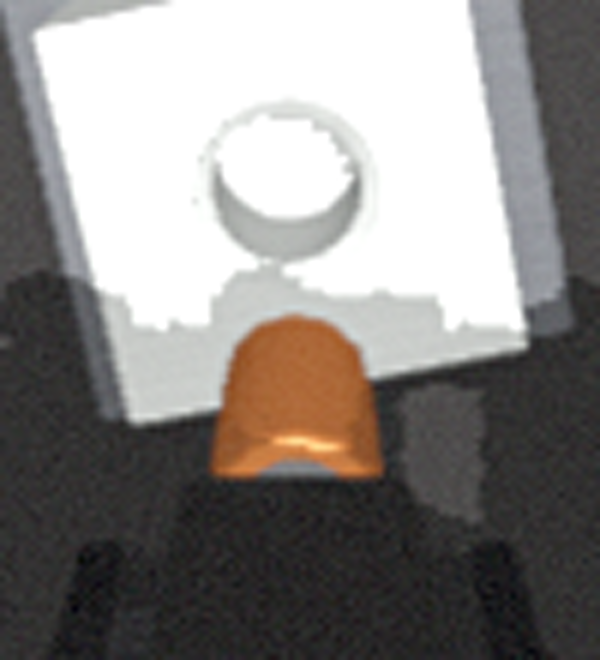

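View pics/s9.png

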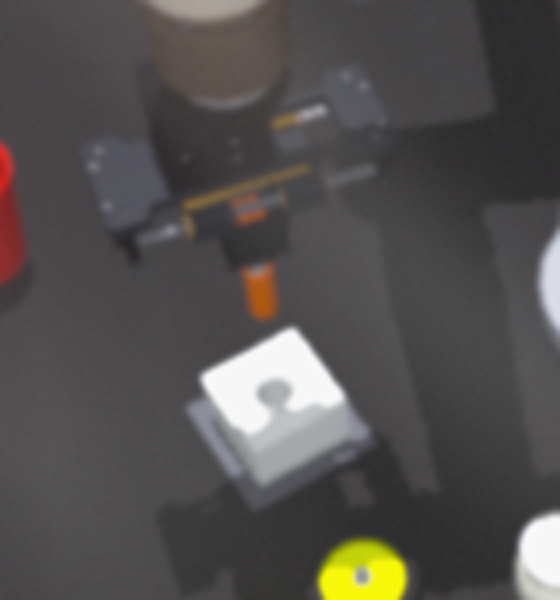

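View pics/d9.png

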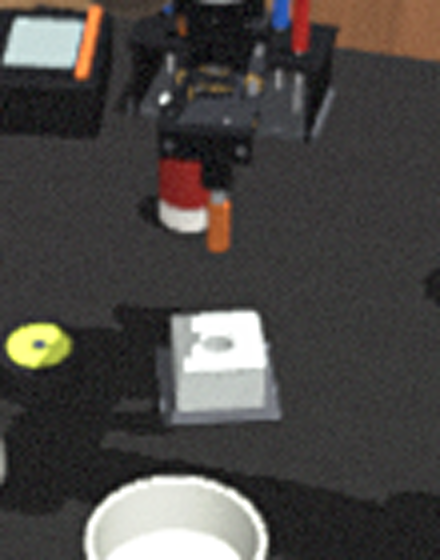

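The foot end sits under the TCP (front edge at row 192.5, predicted 193.0) and the hole is where I expected it. I'll correct (-2.0, -2.9) mm and descend.

>>> {"name": "move_arm", "arguments": {
  "increments": [0, 0, 0, 0.005, -0.002, -0.0029, 0, 0, 0, 0, 0.025, -0.002, -0.0029, 0, 0, 0, 0, 0.05, -0.002, -0.0029, 0, 0, 0, 0, 0.075, -0.002, -0.0029, 0, 0, 0, 0, 0.09, -0.002, -0.0029, 0, 0, 0, 0, 0.095, -0.002, -0.0029, 0, 0, 0, 0, 0.095, -0.002, -0.0029, 0, 0, 0, 0, 0.095, -0.002, -0.0029, 0]
}}

```text
time_s: 22.2
tcp_pos: [0.5515, -0.1937, 0.1523]
ee_rot: [[0.001, -0.15, 0.989], [-0.001, 0.989, 0.15], [-1.0, -0.001, 0.001]]
wrist_force: [0.5, -0.7, -0.7]
gripper_width: 0.274
```

>>> {"name": "move_arm", "arguments": {
  "increments": [0, 0, 0, 0.01, 0, 0, 0, 0, 0, 0, 0.02, 0, 0, 0, 0, 0, 0, 0.03, 0, 0, 0, 0, 0, 0, 0.04, 0, 0, 0, 0, 0, 0, 0.048, 0, 0, 0, 0, 0, 0, 0.054, 0, 0, 0, 0, 0, 0, 0.057, 0, 0, 0, 0, 0, 0, 0.057, 0, 0, 0, 0, 0, 0, 0.057, 0, 0, 0]
}}

```text
time_s: 22.95
tcp_pos: [0.5512, -0.1938, 0.0946]
ee_rot: [[0.0, -0.15, 0.989], [-0.0, 0.989, 0.15], [-1.0, -0.0, 0.0]]
wrist_force: [-0.2, -0.3, -0.1]
gripper_width: 0.275
```

Run:
```python
from h import *
s=r.sense(); print(s['time_s'],s['tcp_pos'],s['wrist_force'],s['moment'],s['gripper_width']*87)
im=r.capture("wrist"); crop(im,220,110,200,190,4,"pics/w10c.png")
```

```text
22.95 [ 0.55119694 -0.19382192  0.09457475] [-0.22042837 -0.32713861 -0.14424803] [ 0.01616936 -0.05618106 -0.02809818] 23.893381990212255
```

View pics/w10c.png

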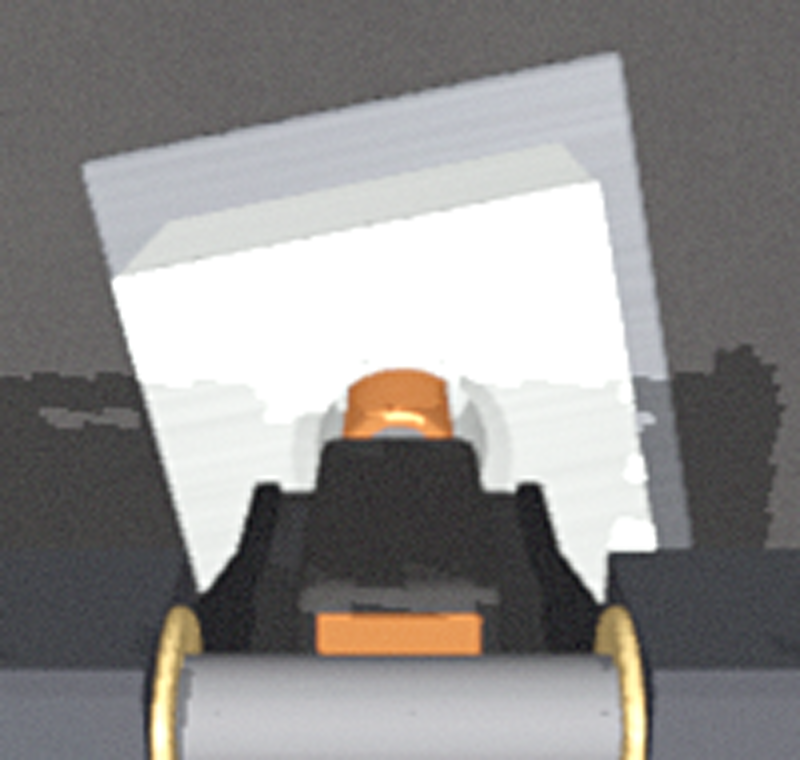

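The rod is in the hole, about 2 mm above the floor. I'll lower 1.8 mm, release and go straight up.

>>> {"name": "move_arm", "arguments": {
  "increments": [0, 0, 0, 0.001, 0, 0, 0, 0, 0, 0, 0.0018, 0, 0, 0, 0, 0, 0, 0.0018, 0, 0, 0, 0, 0, 0, 0.0018, 0, 0, 0.03, 0, 0, 0, 0.0018, 0, 0, 0.045, 0, 0, 0, 0.0018, 0, 0, 0.06, 0, 0, 0, 0.0018, 0, 0, 0.08, 0, 0, 0, 0.0018, 0, 0, 0.087, 0, 0, 0, 0.0018, 0, 0, 0.087, 0, 0, 0, 0.0018, 0, 0, 0.087, 0, 0, 0, 0.0018, 0, 0, 0.087]
}}

```text
time_s: 23.92
tcp_pos: [0.551, -0.1937, 0.0928]
ee_rot: [[0.0, -0.15, 0.989], [-0.0, 0.989, 0.15], [-1.0, -0.0, 0.0]]
wrist_force: [-0.5, -0.3, -0.9]
gripper_width: 0.79
```

>>> {"name": "move_arm", "arguments": {
  "increments": [0, 0, 0, -0.005, 0, 0, 0.087, 0, 0, 0, -0.02, 0, 0, 0.087, 0, 0, 0, -0.045, 0, 0, 0.087, 0, 0, 0, -0.075, 0, 0, 0.087, 0, 0, 0, -0.105, 0, 0, 0.087, 0, 0, 0, -0.13, 0, 0, 0.087, 0, 0, 0, -0.145, 0, 0, 0.087, 0, 0, 0, -0.15, 0, 0, 0.087, 0, 0, 0, -0.15, 0, 0, 0.087]
}}

```text
time_s: 24.67
tcp_pos: [0.5515, -0.1938, 0.2444]
ee_rot: [[0.003, -0.15, 0.989], [-0.0, 0.989, 0.15], [-1.0, -0.001, 0.003]]
wrist_force: [0.6, 0.3, -1.0]
gripper_width: 0.996
```

Run:
```python
from h import *
s=r.sense(); print(s['time_s'],s['tcp_pos'],s['wrist_force'],s['gripper_width']*87,s['joints'].round(1))
im=r.capture("wrist"); cv2.imwrite("pics/w11.png",im[:,:,::-1])
im=r.capture("scene"); crop(im,240,160,200,100,4,"pics/s11.png")
im=r.capture("side"); crop(im,255,130,120,150,4,"pics/d11.png")
```

```text
24.6667 [ 0.55150431 -0.19378512  0.24442742] [ 0.59549202  0.28174667 -0.96369455] 86.6457633047171 [ -3.5  17.5  -4.3   0.  -68.  -77.9]
```

View pics/w11.png

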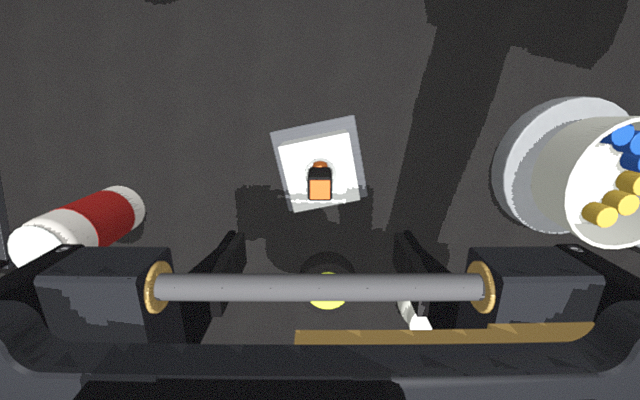

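View pics/s11.png

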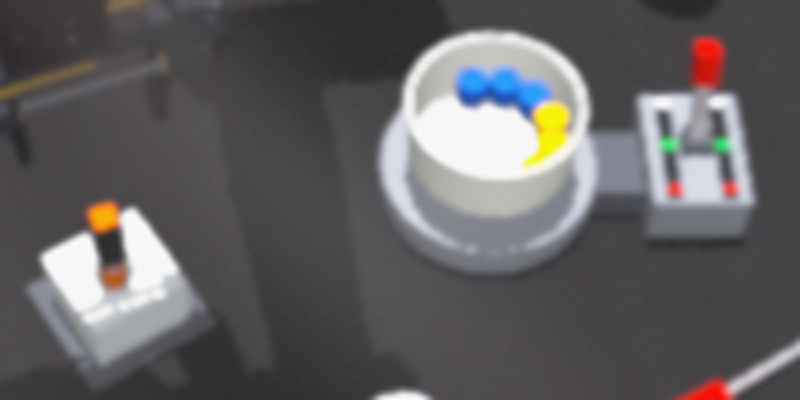

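View pics/d11.png

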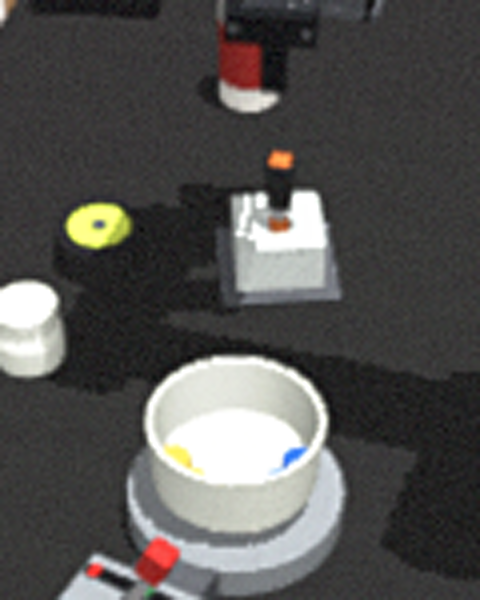

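The rod stands upright and released in its stand, and the beads are together in the bowl. Next I go over to the lever, turning the jaws to open along its swing.

>>> {"name": "move_arm", "arguments": {
  "increments": [-2, 0, 0, 0, 0.01, 0, 0.087, -7, 0, 0, 0, 0.035, 0, 0.087, -13, 0, 0, 0, 0.07, 0.002, 0.087, -19, 0, 0, 0, 0.105, 0.004, 0.087, -25, 0, 0, 0, 0.14, 0.006, 0.087, -31, 0, 0, 0, 0.175, 0.008, 0.087, -37, 0, 0, 0, 0.21, 0.01, 0.087, -43, 0, 0, 0, 0.245, 0.012, 0.087, -49, 0, 0, 0, 0.28, 0.014, 0.087, -55, 0, 0, 0, 0.315, 0.016, 0.087, -61.2, 0, 0, 0, 0.35, 0.018, 0.087, -67.4, 0, 0, 0, 0.385, 0.02, 0.087]
}}

```text
time_s: 25.82
tcp_pos: [0.5118, 0.1918, 0.2417]
ee_rot: [[-0.002, -0.972, 0.235], [-0.001, 0.235, 0.972], [-1.0, 0.002, -0.001]]
wrist_force: [1.0, -0.3, -0.0]
gripper_width: 1.002
```

Run:
```python
from h import *
s=r.sense(); p,R=s['tcp_pos'],s['ee_rot']; print(s['time_s'],p,R.round(3),s['joints'].round(1))
d=np.array([.501,.2895,.244])-p; print("tool delta",R.T@d)
```

```text
25.8167 [0.51179405 0.19182982 0.24169783] [[-0.002 -0.972  0.235]
 [-0.001  0.235  0.972]
 [-1.     0.002 -0.001]] [ 37.5  14.   -9.5  -0.  -66.6 -51.1]
tool delta [-0.0023901   0.03341391  0.0924071 ]
```

>>> {"name": "move_arm", "arguments": {
  "increments": [0, 0, 0, 0, 0.01, 0.03, 0.087, 0, 0, 0, 0, 0.02, 0.055, 0.087, 0, 0, 0, 0, 0.027, 0.076, 0.087, 0, 0, 0, 0, 0.03, 0.085, 0.087, 0, 0, 0, 0, 0.03, 0.087, 0.087, 0, 0, 0, 0, 0.03, 0.087, 0.087]
}}

```text
time_s: 26.32
tcp_pos: [0.5046, 0.2817, 0.2418]
ee_rot: [[-0.001, -0.971, 0.24], [-0.001, 0.24, 0.971], [-1.0, 0.001, -0.002]]
wrist_force: [0.1, 0.5, 0.1]
gripper_width: 1.0
```

Run:
```python
from h import *
s=r.sense(); p,R=s['tcp_pos'],s['ee_rot']; print(s['time_s'],p,R.round(3),s['joints'].round(1))
np.savez("pics/w12.npz",p=p,R=R)
im=r.capture("wrist"); cv2.imwrite("pics/w12.png",im[:,:,::-1])
crop(im,240,100,160,150,5,"pics/w12c.png")
```

```text
26.3167 [0.50457653 0.28172091 0.2418468 ] [[-0.001 -0.971  0.24 ]
 [-0.001  0.24   0.971]
 [-1.     0.001 -0.002]] [ 45.2  17.1  -5.3  -0.  -67.8 -59.1]
```

View pics/w12.png

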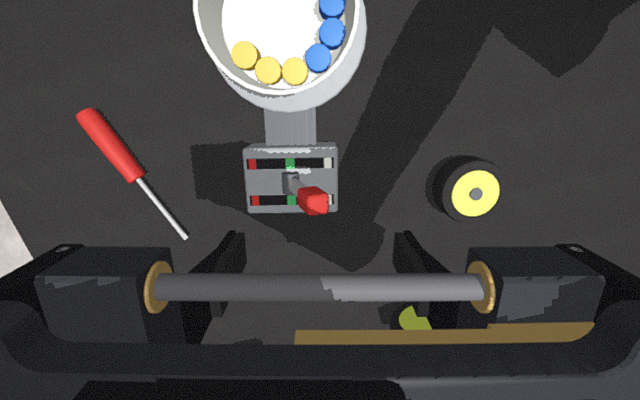

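View pics/w12c.png

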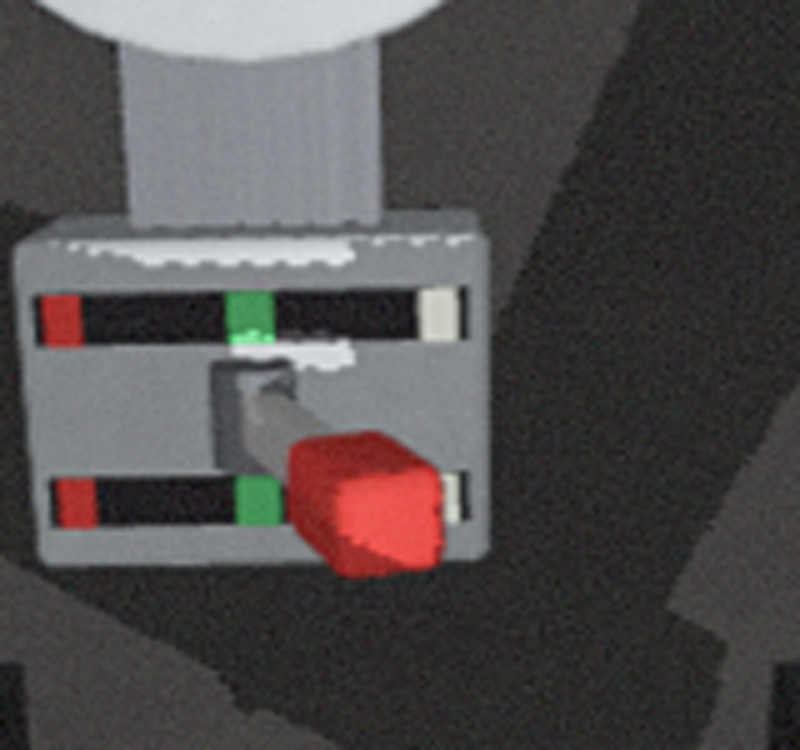

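Run:
```python
from h import *
d=np.load("pics/w12.npz"); p,R=d['p'],d['R']
C=lambda q:[(x/5+240-.4,y/5+100-.4) for x,y in q]
b=ray("wrist",C([(251,317),(258,501),(62,321),(77,503),(438,314),(15,245),(488,238),(488,555),(40,565)]),.05,p,R)
print(b.round(4)); g=b[:2].mean(0); print("green mid",g, "box centre",b[5:].mean(0))
e=b[4]-b[2]; print("x axis angle",np.degrees(np.arctan2(-e[1],-e[0])),np.hypot(*e[:2])); e=b[6]-b[5];print(np.degrees(np.arctan2(-e[1],-e[0])))
x=np.array([np.cos(np.radians(-14)),np.sin(np.radians(-14)),0])
for ang in(0,): pass
h=np.array([g[0],g[1],.055]); 
grip=h+73e-3*(-np.sin(.6)*x+np.cos(.6)*np.array([0,0,1])); top=h+90e-3*(-np.sin(.6)*x+np.cos(.6)*np.array([0,0,1]))
print("grip",grip,"pix top pred",proj("wrist",[top],p,R),"seen",C([(390,515)]))
print("tool delta to grip",R.T@(grip-p),"hinge",R.T@(h-p))
print(np.degrees(np.arctan2(R[1,1],R[0,1])))
```

```text
[[0.5347 0.2585 0.05  ]
 [0.545  0.3019 0.05  ]
 [0.5774 0.2489 0.05  ]
 [0.5872 0.2919 0.05  ]
 [0.4927 0.2682 0.05  ]
 [0.5825 0.2295 0.05  ]
 [0.4776 0.254  0.05  ]
 [0.4947 0.3284 0.05  ]
 [0.6007 0.3048 0.05  ]]
green mid [0.53985947 0.28019506 0.05      ] box centre [0.53886965 0.2791948  0.05      ]
x axis angle -12.861145322101308 0.08682561154455014
-13.10586648430893
grip [0.49986494 0.29016682 0.1152495 ] pix top pred [[337.83995372 202.96199157]] seen [(317.6, 202.6)]
tool delta to grip [0.12659242 0.00646919 0.00727454] hinge [ 0.18679815 -0.03481359  0.00730783]
166.09173558317565
```

Run:
```python
from h import *
d=np.load("pics/w12.npz"); p,R=d['p'],d['R']
a=np.radians(-13.3); x=np.array([np.cos(a),np.sin(a),0]); y=np.array([-x[1],x[0],0]); z=np.array([0,0,1.])
h=np.array([.5397,.2799,.055])
for l in (.6,.5,.4,.3,.2,.1,0):
    u=-np.sin(l)*x+np.cos(l)*z; v=np.cos(l)*x+np.sin(l)*z
    P=[h+.09*u,h+.09*u+.011*v+.01*y,h+.09*u-.011*v+.01*y,h+.09*u-.011*v-.01*y,h+.09*u+.011*v-.01*y,h+.056*u+.011*v-.01*y]
    q=proj("wrist",P,p,R); print(l,((q-[240-.4,100-.4])*5).round(0).tolist())
```

```text
0.6 [[492.0, 512.0], [444.0, 575.0], [537.0, 551.0], [539.0, 450.0], [444.0, 470.0], [342.0, 431.0]]
0.5 [[451.0, 520.0], [399.0, 583.0], [502.0, 562.0], [503.0, 459.0], [397.0, 477.0], [314.0, 433.0]]
0.4 [[407.0, 528.0], [351.0, 589.0], [462.0, 571.0], [462.0, 467.0], [348.0, 482.0], [285.0, 436.0]]
0.3 [[359.0, 534.0], [301.0, 594.0], [419.0, 580.0], [418.0, 474.0], [297.0, 486.0], [256.0, 437.0]]
0.2 [[309.0, 538.0], [249.0, 597.0], [372.0, 587.0], [370.0, 480.0], [245.0, 488.0], [226.0, 438.0]]
0.1 [[258.0, 541.0], [198.0, 598.0], [322.0, 592.0], [320.0, 484.0], [192.0, 489.0], [197.0, 438.0]]
0 [[207.0, 543.0], [147.0, 597.0], [272.0, 596.0], [268.0, 488.0], [141.0, 489.0], [169.0, 437.0]]
```

The lever is leaning about 0.38 rad, less than the 0.6 I assumed: its top is at (390,515) in the crop, which fits a lean of 0.37–0.4. I'll straddle its grip with the jaws open.

>>> {"name": "move_arm", "arguments": {
  "increments": [0, 0, 0, 0.01, -0.008, 0.004, 0.087, 0, 0, 0, 0.03, -0.013, 0.007, 0.087, 0, 0, 0, 0.055, -0.013, 0.007, 0.087, 0, 0, 0, 0.08, -0.013, 0.007, 0.087, 0, 0, 0, 0.1, -0.013, 0.007, 0.087, 0, 0, 0, 0.115, -0.013, 0.007, 0.087, 0, 0, 0, 0.122, -0.013, 0.007, 0.087, 0, 0, 0, 0.124, -0.013, 0.007, 0.087, 0, 0, 0, 0.124, -0.013, 0.007, 0.087]
}}

```text
time_s: 27.12
tcp_pos: [0.5199, 0.2846, 0.1184]
ee_rot: [[-0.0, -0.97, 0.243], [-0.001, 0.243, 0.97], [-1.0, 0.0, -0.001]]
wrist_force: [1.2, -0.1, -0.3]
gripper_width: 0.999
```

Run:
```python
from h import *
s=r.sense(); p,R=s['tcp_pos'],s['ee_rot']; print(s['time_s'],p,s['wrist_force'])
print("tool delta to hinge",R.T@(np.array([.5397,.2799,.118])-p))
im=r.capture("wrist"); cv2.imwrite("pics/w13.png",im[:,:,::-1])
```

```text
27.1167 [0.51988336 0.2845745  0.11844488] [ 1.16878729 -0.05024472 -0.29687757]
tool delta to hinge [ 0.00044293 -0.0203587   0.00027402]
```

View pics/w13.png

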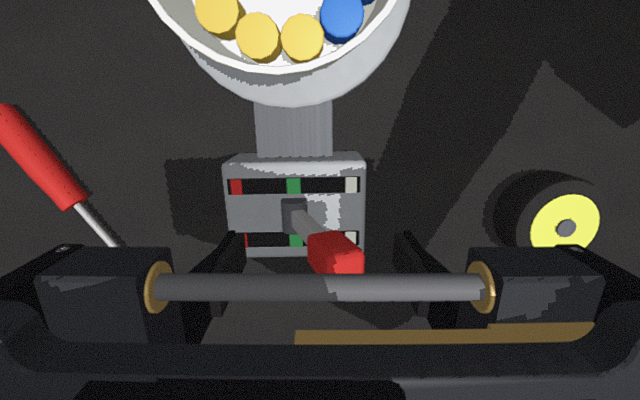

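The red grip is between the open fingers. I'll shift 20.4 mm toward the hinge and close to a 26 mm opening.

>>> {"name": "move_arm", "arguments": {
  "increments": [0, 0, 0, 0, -0.005, 0, 0.087, 0, 0, 0, 0, -0.011, 0, 0.087, 0, 0, 0, 0, -0.017, 0, 0.08, 0, 0, 0, 0, -0.0204, 0, 0.07, 0, 0, 0, 0, -0.0204, 0, 0.06, 0, 0, 0, 0, -0.0204, 0, 0.05, 0, 0, 0, 0, -0.0204, 0, 0.04, 0, 0, 0, 0, -0.0204, 0, 0.032, 0, 0, 0, 0, -0.0204, 0, 0.026, 0, 0, 0, 0, -0.0204, 0, 0.026, 0, 0, 0, 0, -0.0204, 0, 0.026, 0, 0, 0, 0, -0.0204, 0, 0.026]
}}

```text
time_s: 28.17
tcp_pos: [0.5392, 0.2804, 0.1188]
ee_rot: [[0.0, -0.97, 0.242], [0.0, 0.242, 0.97], [-1.0, -0.0, 0.0]]
wrist_force: [-2.1, 1.4, 2.0]
gripper_width: 0.344
```

Run:
```python
from h import *
s=r.sense(); p,R=s['tcp_pos'],s['ee_rot']; print(s['time_s'],p,s['wrist_force'],s['gripper_width']*87)
im=r.capture("wrist"); cv2.imwrite("pics/w14.png",im[:,:,::-1])
```

```text
28.1667 [0.53924961 0.28044824 0.11884067] [-2.07391005  1.4345498   1.97258849] 29.96904759893954
```

View pics/w14.png

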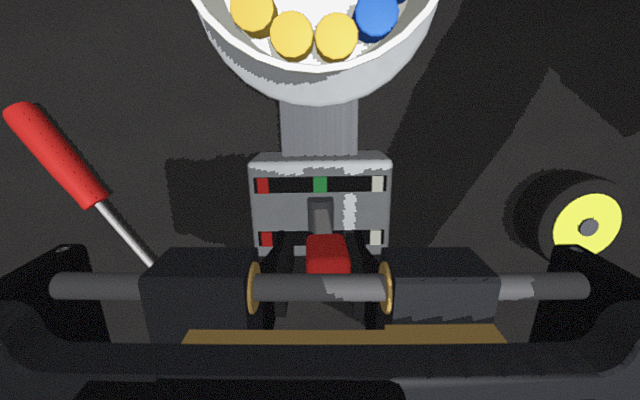

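>>> {"name": "move_arm", "arguments": {
  "increments": [0, 0, 0, 0, 0, 0, 0.023, 0, 0, 0, 0, 0, 0, 0.023, 0, 0, 0, 0, 0, 0, 0.023, 0, 0, 0, 0, 0, 0, 0.023, 0, 0, 0, 0, 0, 0, 0.023, 0, 0, 0, 0, 0, 0, 0.023]
}}

```text
time_s: 28.72
tcp_pos: [0.5392, 0.2804, 0.1188]
ee_rot: [[-0.0, -0.97, 0.242], [0.0, 0.242, 0.97], [-1.0, 0.0, 0.0]]
wrist_force: [-2.5, 1.3, 1.9]
gripper_width: 0.265
```

Run:
```python
from h import *
s=r.sense(); p,R=s['tcp_pos'],s['ee_rot']; print(s['time_s'],p,s['wrist_force'],s['gripper_width']*87)
im=r.capture("wrist"); crop(im,220,130,200,150,4,"pics/w15.png")
```

```text
28.7167 [0.53919787 0.28035863 0.11876851] [-2.49795704  1.34861856  1.91547871] 23.07748369503261
```

View pics/w15.png

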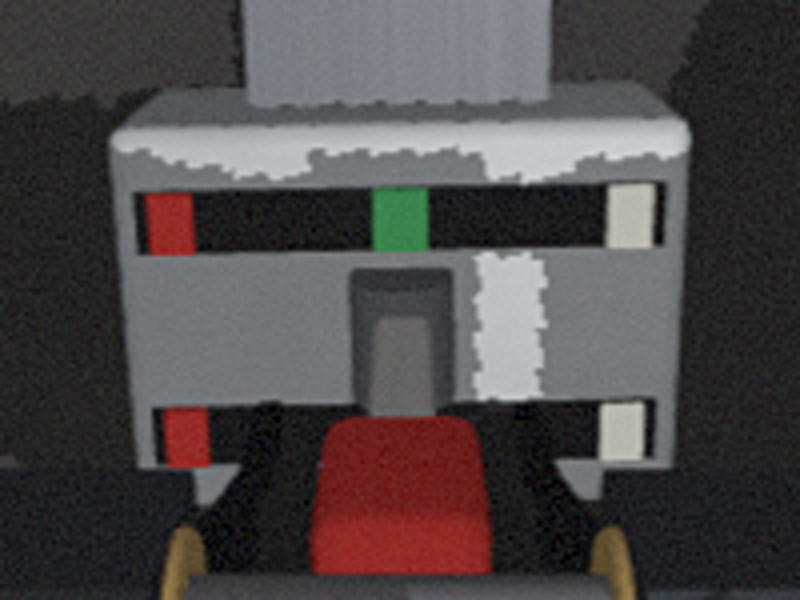

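The lever stands upright, centred on the green mark. I'll release it and go straight up.

>>> {"name": "move_arm", "arguments": {
  "increments": [0, 0, 0, 0, 0, 0, 0.026, 0, 0, 0, 0, 0, 0, 0.035, 0, 0, 0, 0, 0, 0, 0.045, 0, 0, 0, 0, 0, 0, 0.055, 0, 0, 0, 0, 0, 0, 0.065, 0, 0, 0, 0, 0, 0, 0.075, 0, 0, 0, 0, 0, 0, 0.075, 0, 0, 0, 0, 0, 0, 0.075, 0, 0, 0, 0, 0, 0, 0.075]
}}

```text
time_s: 29.52
tcp_pos: [0.5392, 0.2804, 0.1188]
ee_rot: [[0.0, -0.97, 0.242], [0.0, 0.242, 0.97], [-1.0, -0.0, 0.0]]
wrist_force: [0.6, 0.2, -0.1]
gripper_width: 0.805
```

>>> {"name": "move_arm", "arguments": {
  "increments": [0, 0, 0, -0.005, 0, 0, 0.075, 0, 0, 0, -0.02, 0, 0, 0.075, 0, 0, 0, -0.045, 0, 0, 0.075, 0, 0, 0, -0.075, 0, 0, 0.075, 0, 0, 0, -0.105, 0, 0, 0.075, 0, 0, 0, -0.12, 0, 0, 0.075, 0, 0, 0, -0.125, 0, 0, 0.075, 0, 0, 0, -0.125, 0, 0, 0.075, 0, 0, 0, -0.125, 0, 0, 0.075]
}}

```text
time_s: 30.27
tcp_pos: [0.5386, 0.2801, 0.2427]
ee_rot: [[-0.002, -0.97, 0.242], [-0.0, 0.242, 0.97], [-1.0, 0.002, -0.001]]
wrist_force: [-0.3, 0.1, 0.2]
gripper_width: 0.863
```

Run:
```python
from h import *
s=r.sense(); p,R=s['tcp_pos'],s['ee_rot']; print(s['time_s'],p,s['wrist_force'],s['gripper_width']*87)
im=r.capture("wrist"); cv2.imwrite("pics/w16.png",im[:,:,::-1]); crop(im,220,90,200,150,4,"pics/w16c.png")
a=np.radians(-13.3); x=np.array([np.cos(a),np.sin(a),0]); z=np.array([0,0,1.]); h=np.array([.5397,.2799,.055])
for l in (.1,0,-.1): print(l,((proj("wrist",[h+.09*(-np.sin(l)*x+np.cos(l)*z)],p,R)-[220-.4,90-.4])*4).round(0))
im=r.capture("scene"); cv2.imwrite("pics/s16.png",im[:,:,::-1])
im=r.capture("side"); cv2.imwrite("pics/d16.png",im[:,:,::-1])
```

```text
30.2667 [0.53856687 0.28005394 0.24273536] [-0.26546605  0.06913051  0.18515779] 75.10450995548719
0.1 [[439. 443.]]
0 [[398. 444.]]
-0.1 [[357. 444.]]
```

View pics/w16c.png

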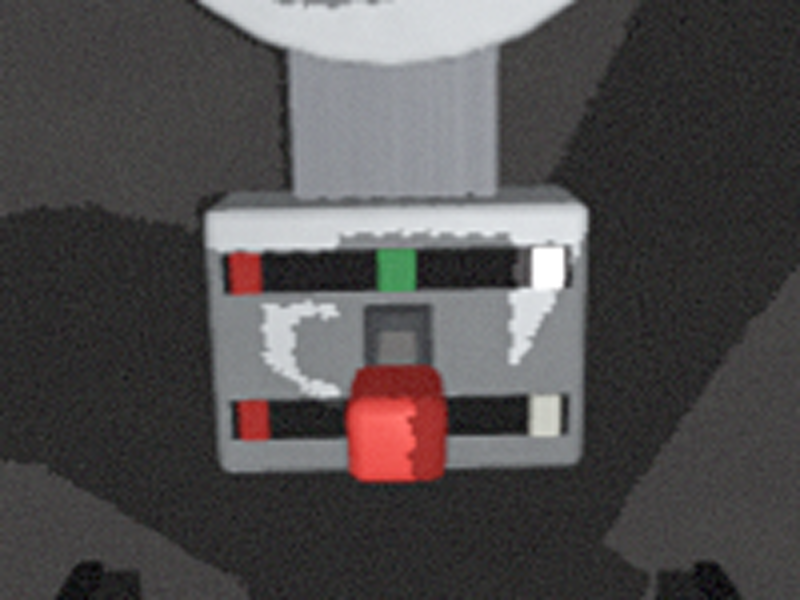

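View pics/s16.png

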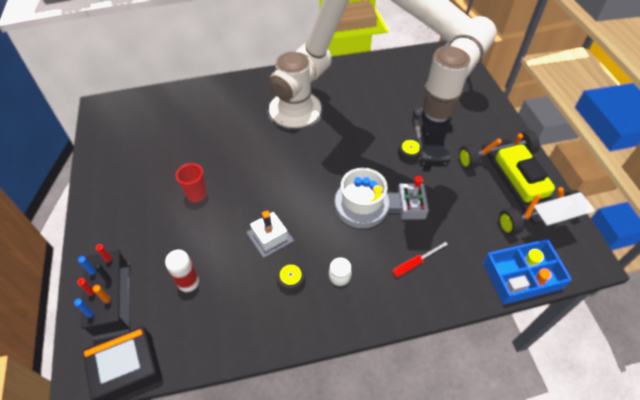

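View pics/d16.png

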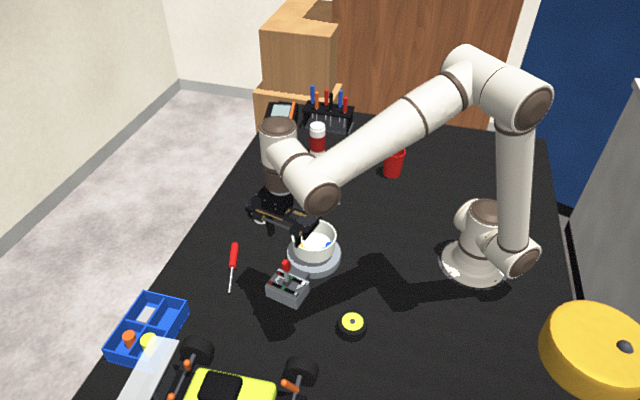

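The lever's top is at column 397 in the crop, and exactly upright would be 398. The rod is upright in its stand, and the yellow and blue beads touch in the bowl. The bystanders are at their starting pixels, and the arm touches nothing. I'm handing in.

Run:
```python
from station import r
print(r.finish_job()); print(r.sense()['time_s'])
```

```text
the job is handed in; nothing more can be done
None
the job is handed in; nothing more can be done
```

The stirring job is done and handed in, at about 30 s of the 72 s allowed; the station gave no verdict.

**What I did:** I took the rod from its stand and stirred three full turns at about 40 mm radius, with the foot a few millimetres above the bowl floor. I then put the rod back in the stand and set the speed lever upright with the jaws.

**Last checks (by eye from the pictures, except the arm's force reading):**
- **Beads:** All six were flat in the bowl, in one row along the wall. The yellow and blue ones touch, but they are not mixed further than that.
- **Rod:** It stands upright in the hole, let go.
- **Lever:** It stands at the green marks; its top is 1 pixel from the upright position in the enlarged picture, well under 0.01 rad off.
- **Bystanders:** They show at the same places as at the start. I did not measure them to the millimetre.
- **Arm:** It was clear of everything with about 0 N at the wrist. During stirring, the wrist force I read after each quarter turn was never above about 2.8 N.

**What disagreed:** The lever started about 0.38 rad off upright, not at the 0.6 rad stop I had assumed. I saw this before touching it and adjusted the approach. Nothing else failed or disagreed.

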